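# Cap the coolant tank with a cam-arm coupling

## Task

Close the white coolant tank: take the aluminium cap coupling from the green tray, push it squarely and fully home on the tank's brass grooved adaptor with its cam arms still raised, then swing both cam arms all the way down, one after the other, and let go. Press firmly but never hard (about 20 N is plenty for the push, about 10 N on an arm), and leave the other things where they are.

Things in the scene. Friction and masses are not known exactly. Their poses are not given: they have to be found in the camera images.
- coupling: loose cap coupling, about 0.35 kg: aluminium cup, mouth down, outside 52 mm, bore 40 mm, 42 mm deep, 48 mm tall; black grip block on top (34 mm along x, 26 mm along y, from 48 to 78 mm above the origin): grip it across its y faces. Origin: centre of the mouth's rim; z up. Cam arms on its +x (orange) and -x (blue) sides, raised at the start. Any yaw on the adaptor will do
- tray: green fixed tray 330 x 220 mm, floor 6 mm thick, rim 22 mm high; origin under its centre
- tank: white fixed tank 200 x 200 mm, 55 mm high with a grey plate to 60 mm; the brass adaptor stands upright in its centre; origin under its centre
- port (a point): point on the adaptor's axis 95 mm above the table, where its flange top nominally is; the adaptor is screwed in to a depth not measured here, so the true flange top lies up to 9 mm above or below. Above the flange: 38 mm diameter collar to 5 mm, 26 mm groove to 17 mm, 38 mm land to 33 mm, chamfer to 26 mm at the top, 39 mm up. It carries any push without moving
- lip (a point): point on the adaptor's axis, 26 mm above point port: nominal height of a sprung black rubber lip round the adaptor that drags on the coupling's bore (about 8 to 15 N to slide on; it then stays where it is left). On the flange lies a springy black gasket, 2.5 mm proud: about 3 N at first touch, 3 N more per mm, then solid. Fully home means the gasket is squeezed, rim 0 to 2 mm above the flange
- cam_a (a joint): angle of the orange arm: 0 raised (58 degrees above level), 1.45 fully down on its stop (25 degrees below level). Stiff pin, about 0.22 N m (about 4 N at its end): it stays where left. Lowering it swings a cam into the groove, which draws the coupling down; with the coupling not pressed home (3 mm or more too high) the cam jams on the land
- cam_b (a joint): the same for the blue arm
- pin_a (a point): pin (hinge) of the orange arm: 26 mm from the coupling's axis on its +x side, 14.8 mm above the rim. The arm swings down in the coupling's x-z plane
- pin_b (a point): pin of the blue arm, on the coupling's -x side
- lever_a: the orange arm: a flat bar 72 mm long from the pin to its end, 16 mm wide, 6 mm thick, with a 22 x 14 mm, 8 mm thick end pad; origin on the pin; its x axis points away from the coupling when raised, y along the pin. The bar lies 58 degrees above this x axis
- lever_b: the blue arm, the same
- pad_a (a point): middle of the orange arm's upper face, on its centre line 58 mm from the pin: where to press it. While it is raised, push it outward from the grip block's side first, then down: pressing on its very end only loads the pin. It gives a firm stop when fully down
- pad_b (a point): the same on the blue arm
- plaster_model: bystander on the tray: plaster tooth arch 46 x 56 x 27 mm, origin under it
- oil_bottle: bystander on the tray: small bottle, 28 mm diameter, 55 mm tall, origin under it
- bur_block: bystander: orange and white block of burs 100 x 130 x 51 mm, origin under it
- parts_box: bystander: flat clear parts box 75 x 120 x 37 mm, origin under it
- handpiece_stand: bystander: white stand with an aluminium handpiece lying in it, 150 x 60 x 74 mm, origin under it
- screwdriver: bystander: screwdriver lying on the table
There are look-alikes about, which are no part of the job. What is shaped like the coupling but pink or purple is not meant.

How it is judged (in metres and radians):
On the way, in this order (a step that is already met when the one before it is completed fails the run):
1. the coupling is pushed down over the adaptor (rim less than 13 mm above site port, which covers every height of the flange) with both arms still raised (z of coupling in the frame of port below 0.013 m and horizontal distance between coupling and port below 0.003 m and value of joint each of cam_a, cam_b below 0.6 rad), for 0.2 s.
2. one arm is swung down while the other is still up (((value of joint cam_a above 1.3 rad and value of joint cam_b below 0.8 rad) or (value of joint cam_b above 1.3 rad and value of joint cam_a below 0.8 rad))), for 0.1 s.
At the end, for the whole second after the job is handed in: the coupling sits on the adaptor (rim less than 13 mm above site port, within 3 mm of the axis, tilted less than 0.06 rad), both cam arms are fully down (joints above 1.4 of 1.45 rad, which they reach only when the coupling is home), released and at rest (z of coupling in the frame of port below 0.013 m and horizontal distance between coupling and port below 0.003 m and angle between coupling's own z axis and vertical below 0.06 rad and value of joint each of cam_a, cam_b above 1.4 rad and linear speed of coupling below 0.02 m/s); the robot touches nothing.
It fails at once if while both arms are raised the coupling is pressed on the tank's adaptor with more than 55 N (sum of all contact forces; a push of about 35 N at the wrist) (contact force between coupling and tank above 55 N and value of joint each of cam_a, cam_b below 0.15 rad).
It fails at once if an arm is forced (more than 30 N from the fingers) (contact force between the fingers and lever_a above 30 N or contact force between the fingers and lever_b above 30 N).
It fails at once if a bystander is moved more than 30 mm (distance of any of plaster_model, oil_bottle, bur_block, parts_box, handpiece_stand, screwdriver from where it was at the start of the episode above 0.03 m).
It also fails if it takes over 70 s, if anything falls off the work surface, if the arm or the gripper's body presses on something with over 40 N, if the wrist force passes 120 N, or if a joint passes its speed limit or range.

## Robot

A 7-joint arm with a two-finger parallel gripper is mounted at the origin on the work surface. World frame = base frame: x ahead of the robot, y to its left, z up, the work surface at z = 0. Lengths are in m, angles in degrees, forces in N, time in s.
With the tool pointing down it reaches from about 0.35 to 0.9 m from the base axis. Payload 8.1 kg.
Tool frame: the origin (TCP) lies between the finger pads; the fingertips stand robot.tip_reach ahead of it and the grasp point (between the pads) lies 6 mm ahead of it (robot.tip_reach is the distance from the TCP to the fingertips, in m); z points along the fingers, y is the direction in which the jaws open and shut (so a half turn about z gives the same grasp; the last joint's range is limited). The gripper opens to 85 mm and grips with 20 to 120 N. Pads are 22 mm wide; open, the fingers measure 114 mm over their backs; the gripper's body (76 mm by 85 mm) begins 54 mm behind the grasp point. The pads swing forward as they close: fully open they stand 13 mm farther back than shut.
Start: joints at [66.028, 24.895, 1.432, 90.138, -0.665, 64.973, -4.303], TCP at [0.194, -0.594, 0.256] pointing down, gripper open.
Joint ranges: [-149.89, 149.89], [-25.12, 119.58], [-72.63, 75.52], [4.76, 147.25], [-75.54, 255.54], [6.69, 114.76], [-157.13, 157.13]. Speed limits (degrees/s): [127.2, 127.2, 172.46, 172.46, 180, 180, 180].

## Interface

Orientations are given as a 3x3 rotation matrix whose columns are the frame's x, y, z axes.
In Python, from station import robot gives the robot as it stands.
- The arm moves only by the tool servo_tool, never from a script. Its argument "commands" is a list of rows, each a list of 6 numbers: the shift along the tool's x, y, z in m, then the turn, a rotation vector about the tool's x, y, z in rad. In form: [[dx, dy, dz, ax, ay, az], ...]. A call has 1 to 5 rows; each row is the pose to reach, as a shift and turn from the pose measured when the call began, along the tool's axes at that moment; what a row does not reach only later rows make up. A row lasts 1/10 s, in which the tool goes at most 50 mm and 8.59 degrees, less where a joint would pass 70% of its speed; a pose out of reach is approached as far as the arm can. A call with a gripper value outside its range is refused whole. "hand" is the finger opening in m, from 0 to 0.0854, set as the call begins (left out, the last holds). The fingers move at their own pace and stop on an object; the grip force is fixed at half the most. Time passes only in rows, so rows that repeat a pose let the fingers close. It gives the time, the measured TCP pose, the force and the opening at its end, in the units of the state.
- robot.read_state(): the state, without advancing time (a new reading comes with each control period).
- robot.snapshot(name): name is "scene" or "top" or "wrist"; returns a dict with "image" (420x560x3 uint8, blue, green, red), "intrinsics" (3x3 intrinsics, pixels), "R" (3x3) and "t" (3): a world point X has camera coordinates R X + t. Camera axes: x right, y down, z forward; pixel columns grow to the right and rows downward; lengths in m; the calibration is good to about 2 mm. A picture is of the moment at which its call begins. There is no depth.
- robot.sign_off(): hands the job in, once; it reports no verdict.
The state is a dict: "clock": time; "q": joint angles; "dq": joint speeds; "effort": joint torques, N m; "position": TCP position; "orientation": TCP orientation; "ft_force": force on the tool from outside, world axes, zero at the start; "wrist_torque": the same for the moment, N m; "grip_width": finger opening in m.
Only numpy, scipy, OpenCV 4.12 (cv2) and the standard library are available. Lean on these libraries where they do the work, as an engineer would, in place of code of your own. Each camera call takes 0.05 s, during which the arm holds its last target.

## Working session

There is one attempt and no reset: what is moved stays moved. The work goes in short steps, Python scripts to look and compute and a tool call to move; the robot and the scene stay as the last step left them, time stands still between calls to the robot, and variables do not carry over. Pictures are saved under pics/ and viewed, and the job is handed in when it is done.

Besides the shell and the picture viewer there is one more tool, called after "Call:" as name(argument=value, ...), one argument or row to a line, values as JSON. servo_tool: Moves the arm, as the interface text tells. Its arguments: {"type":"object","properties":{"commands":{"type":"array"},"hand":{"type":"number"}},"required":["commands"]}

```bash
ls; mkdir -p pics; python3 - <<'E'
from station import robot
import cv2
s=robot.read_state();print(s, robot.tip_reach)
for n in("scene","top","wrist"):
    d=robot.snapshot(n);cv2.imwrite(f"pics/{n}0.png",d["image"]);print(n,d["intrinsics"],d["R"],d["t"])
E
```

```text
pics
{'clock': 0.0, 'q': array([66.02656928, 24.93594298,  1.43169009, 90.19119716, -0.66464206,
       64.97295142, -4.30218182]), 'dq': array([ 0.0321191 ,  0.11147509,  0.00272438,  0.00405442,  0.07592979,
       -0.02090653, -0.06237409]), 'effort': array([ 6.94275823e-04, -6.70463276e+01,  1.02492794e+00, -3.16213775e+01,
        1.54083461e-02,  1.25318236e-02, -7.05660000e-06]), 'position': array([ 0.19390989, -0.59365067,  0.25551748]), 'orientation': array([[ 9.50565431e-01,  3.10523675e-01, -6.38715487e-04],
       [ 3.10524295e-01, -9.50564308e-01,  1.46901166e-03],
       [-1.50977247e-04, -1.59472838e-03, -9.99998717e-01]]), 'ft_force': array([ 0.23242648, -0.39945877, -0.32913728]), 'wrist_torque': array([-0.06013568, -0.00197357, -0.03705133]), 'grip_width': 0.08563389728208663} 0.025
scene [[428.25519282   0.         279.83293026]
 [  0.         428.25519282 206.38707391]
 [  0.           0.           1.        ]] [[ 0.47479691  0.87980725  0.02251858]
 [ 0.49583043 -0.24626526 -0.83276984]
 [-0.7271314   0.40656195 -0.55316119]] [-0.26110899 -0.18270652  1.57895802]
top [[470.782516     0.         283.53593618]
 [  0.         470.782516   212.7936295 ]
 [  0.           0.           1.        ]] [[-0.02384742 -0.99965753  0.0107756 ]
 [-0.98891711  0.02200849 -0.14682836]
 [ 0.14654092 -0.01415765 -0.98910329]] [0.00941225 0.55124414 1.38794221]
wrist [[296.4302495    0.         284.33328744]
 [  0.         296.4302495  212.39776227]
 [  0.           0.           1.        ]] [[ 3.10189215e-01 -9.50674674e-01 -5.60814621e-04]
 [-9.11478888e-01 -2.97567826e-01  2.84006382e-01]
 [-2.70164555e-01 -8.75845459e-02 -9.58822226e-01]] [-0.62454743 -0.03778827  0.37886417]
```

View pics/scene0.png

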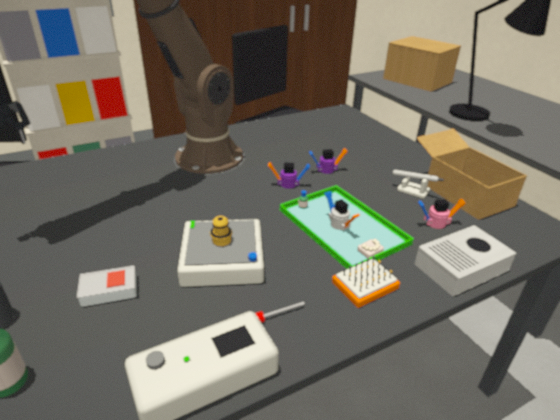

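View pics/top0.png

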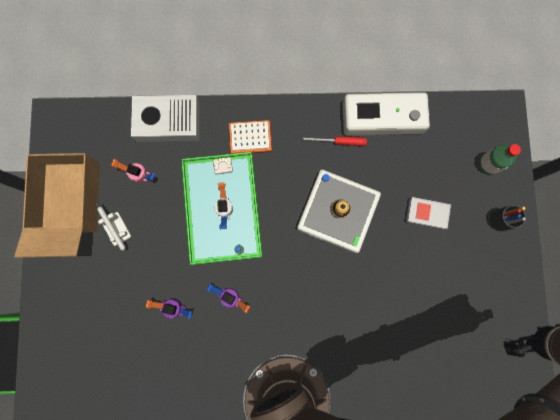

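View pics/wrist0.png

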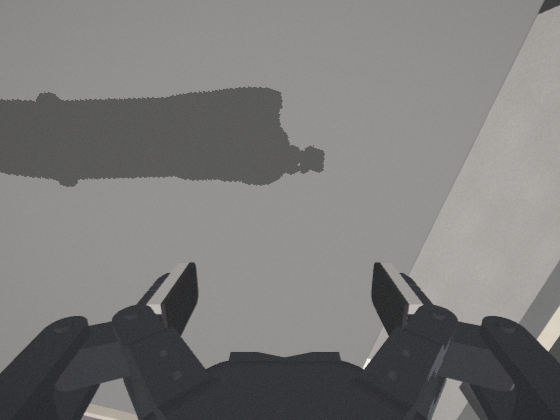

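The top view shows the coupling in the tray at about (222,207), with its orange arm up and its blue arm down in the image. The adaptor is at about (342,208). Next I'll measure both more closely.

```bash
cat > h.py <<'E'
import numpy as np,cv2
from station import robot
def ray(d,u,v):
    K,R,t=[np.array(d[k],float) for k in("intrinsics","R","t")]
    c=-R.T@t; r=R.T@np.linalg.solve(K,[u,v,1.]); return c,r/np.linalg.norm(r)
def onz(d,u,v,z):
    c,r=ray(d,u,v); return c+r*(z-c[2])/r[2]
def tri(*a):
    A=np.zeros((3,3));b=np.zeros(3)
    for d,u,v in a:
        c,r=ray(d,u,v);P=np.eye(3)-np.outer(r,r);A+=P;b+=P@c
    x=np.linalg.solve(A,b)
    return x,[np.linalg.norm((np.eye(3)-np.outer(ray(d,u,v)[1],ray(d,u,v)[1]))@(x-ray(d,u,v)[0])) for d,u,v in a]
def proj(d,X):
    K,R,t=[np.array(d[k],float) for k in("intrinsics","R","t")]
    p=K@(R@np.array(X,float)+t);return p[:2]/p[2]
def crop(d,u0,v0,u1,v1,s,name):
    cv2.imwrite(name,cv2.resize(d["image"][v0:v1,u0:u1],None,fx=s,fy=s,interpolation=cv2.INTER_CUBIC))
def blobs(d,lo,hi,box=None,amin=6):
    h=cv2.cvtColor(d["image"],cv2.COLOR_BGR2HSV);m=cv2.inRange(h,lo,hi)
    if box: 
        k=np.zeros_like(m);k[box[1]:box[3],box[0]:box[2]]=1;m*=k
    n,l,s,c=cv2.connectedComponentsWithStats(m)
    return [(s[i].tolist(),c[i].round(1).tolist()) for i in range(1,n) if s[i][4]>=amin]
E
python3 - <<'E'
from h import *
T=robot.snapshot("top");S=robot.snapshot("scene")
crop(T,180,150,260,270,5,"pics/t1.png");crop(T,290,165,390,255,6,"pics/t2.png")
crop(S,290,170,410,260,6,"pics/s1.png");crop(S,170,200,270,290,6,"pics/s2.png")
print(onz(T,222,207,.08),onz(T,342,208,.13))
print("orange T",blobs(T,(5,150,100),(14,255,255),(200,170,245,240)))
print("blue T",blobs(T,(105,150,60),(125,255,255),(200,170,245,240)))
print("tray green",blobs(T,(50,150,80),(70,255,255),None,30))
print("gold",blobs(T,(15,90,50),(30,255,255),(320,185,365,230)))
E
```

```text
[0.5668043  0.17842012 0.08      ] [ 0.5481782  -0.16898366  0.13      ]
orange T [([219, 184, 7, 14, 66], [222.0, 190.1])]
blue T [([220, 217, 7, 11, 50], [223.2, 222.5])]
tray green []
gold [([332, 200, 18, 18, 196], [341.1, 208.2])]
```

View pics/t1.png

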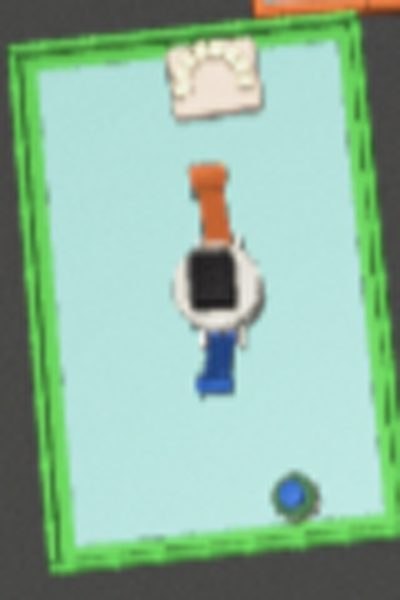

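View pics/t2.png

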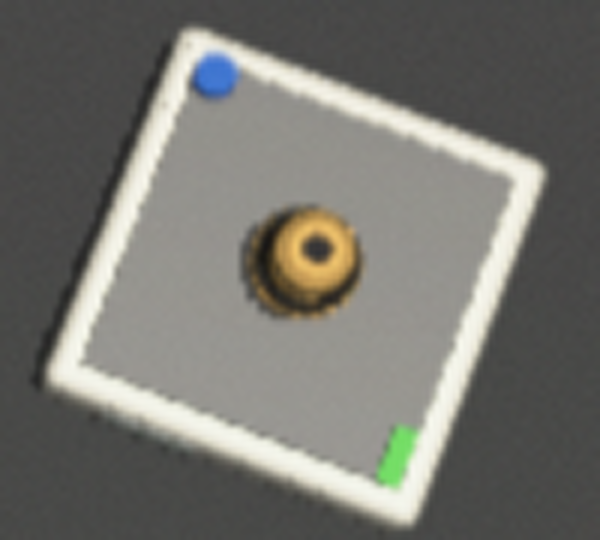

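View pics/s1.png

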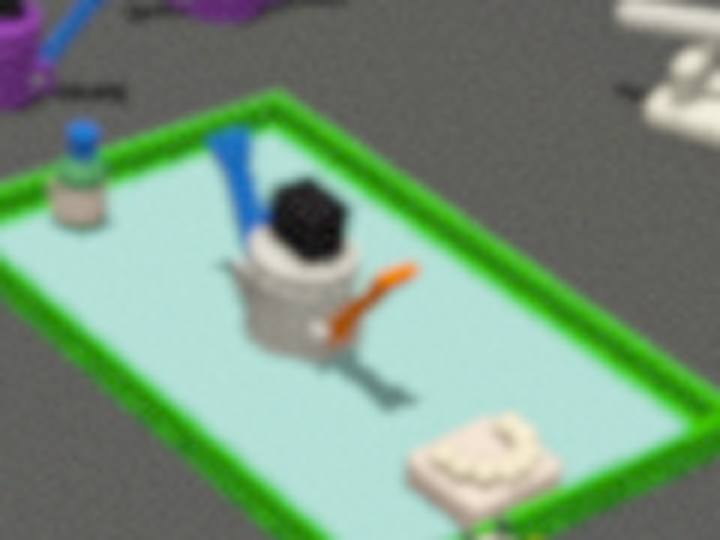

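View pics/s2.png

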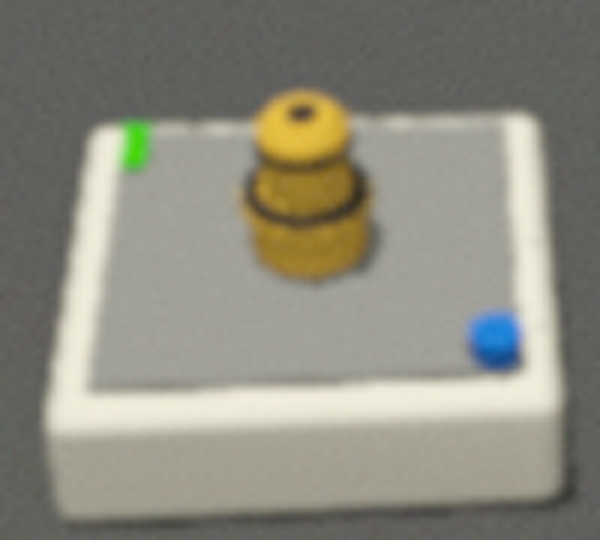

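```bash
python3 - <<'E'
from h import *
T=robot.snapshot("top");S=robot.snapshot("scene")
print("adaptor top",tri((T,342.8,206.3),(S,220.2,218.8)))
print("block top T", onz(T,222.5,205.4,.084))
print("block",tri((T,222.5,205.4),(S,290+308/6,170+200/6)))
a=onz(T,221.6,185.4,.082);b=onz(T,223,226.5,.082);print(a,b,np.degrees(np.arctan2(*(a-b)[[1,0]])))
c=(a+b)/2;print(c)
# tank from plate outline corners at z=.055
cs=[(192,30),(545,165),(410,525),(47,380)]
P=np.array([onz(T,290+u/6,165+v/6,.055) for u,v in cs]);print(P.round(4),P.mean(0))
R=robot.read_state()["orientation"];p=robot.read_state()["position"]
print(R.T@(np.array([.562,.178,.25])-p))
E
```

```text
adaptor top (array([ 0.55425383, -0.17105676,  0.12511435]), [np.float64(0.001194601548219151), np.float64(0.0011946015482191914)])
block top T [0.5708886  0.17645783 0.084     ]
block (array([0.5726317 , 0.17841634, 0.07879763]), [np.float64(0.0015824310946902745), np.float64(0.001582431094690403)])
[0.63142109 0.17906569 0.082     ] [0.50855911 0.1755319  0.082     ] 1.6475014853209142
[0.5699901 0.1772988 0.082    ]
[[ 0.6784 -0.1234  0.055 ]
 [ 0.6048 -0.2993  0.055 ]
 [ 0.425  -0.2225  0.055 ]
 [ 0.5013 -0.0447  0.055 ]] [ 0.55235545 -0.17248421  0.055     ]
[ 0.58946434 -0.61957357  0.00634505]
```

Call:
servo_tool(
  commands=[
    [0.597,-0.616,0.0,0,0,0.288],
    [0.597,-0.616,0.0,0,0,0.288],
    [0.597,-0.616,0.0,0,0,0.288],
    [0.597,-0.616,0.0,0,0,0.288],
    [0.597,-0.616,0.0,0,0,0.288],
  ],
  hand=0.085,
)

```text
clock: 0.85
position: [0.3043, -0.3675, 0.2565]
orientation: [[1.0, 0.028, 0.0], [0.028, -1.0, -0.0], [0.0, 0.0, -1.0]]
ft_force: [1.3, -0.6, -0.5]
grip_width: 0.0849
```

```bash
cat > st.py <<'E'
from h import *
import sys
s=robot.read_state();np.set_printoptions(precision=4,suppress=True)
R=s["orientation"]
print("t",s["clock"],"p",s["position"],"yaw",np.degrees(np.arctan2(R[1,0],R[0,0])),"tilt",np.degrees(np.arccos(-R[2,2])),"w",s["grip_width"],"\nF",s["ft_force"],"M",s["wrist_torque"],"q",s["q"].round(1))
if len(sys.argv)>1:
    tx,ty,tz,yw=map(float,sys.argv[1:5]);y=np.radians(yw)
    Rt=np.array([[np.cos(y),np.sin(y),0],[np.sin(y),-np.cos(y),0],[0,0,-1]])
    print("cmd",R.T@(np.array([tx,ty,tz])-s["position"]),cv2.Rodrigues(R.T@Rt)[0].ravel())
E
python3 st.py .57 .177 .25 1.6
```

```text
t 0.85 p [ 0.3043 -0.3675  0.2565] yaw 1.5896228553142933 tilt 0.016478093642036628 w 0.08489686132352785 
F [ 1.3393 -0.6129 -0.5321] M [-0.0303 -0.0725  0.0487] q [ 44.9  11.3  -1.1 109.9   0.3  58.8 -44.7]
cmd [ 0.2807 -0.537   0.0065] [ 0.0002 -0.0002 -0.0002]
```

Call:
servo_tool(
  commands=[
    [0.281,-0.537,0.006,0,0,0],
    [0.281,-0.537,0.006,0,0,0],
    [0.281,-0.537,0.006,0,0,0],
    [0.281,-0.537,0.006,0,0,0],
    [0.281,-0.537,0.006,0,0,0],
  ],
)

```text
clock: 1.35
position: [0.4139, -0.1429, 0.2543]
orientation: [[1.0, 0.027, 0.001], [0.027, -1.0, -0.001], [0.001, 0.001, -1.0]]
ft_force: [1.6, -0.7, -0.4]
grip_width: 0.0851
```

```bash
python3 st.py .57 .177 .25 1.6
```

```text
t 1.35 p [ 0.4139 -0.1429  0.2543] yaw 1.57210706354292 tilt 0.07800336660644992 w 0.08509034450892711 
F [ 1.6172 -0.702  -0.4101] M [-0.0511 -0.0817 -0.0376] q [ 23.5   8.4 -12.8 114.1   2.2  57.7 -78.8]
cmd [ 0.1648 -0.3155  0.0043] [ 0.0007 -0.0012 -0.0005]
```

```bash
python3 - <<'E'
from h import *
W=robot.snapshot("wrist");cv2.imwrite("pics/w1.png",W["image"])
print(proj(W,[.554,-.171,.129]))
import pickle;pickle.dump(W,open("w1.pkl","wb"))
E
```

```text
[327.62731834  26.67775899]
```

View pics/w1.png

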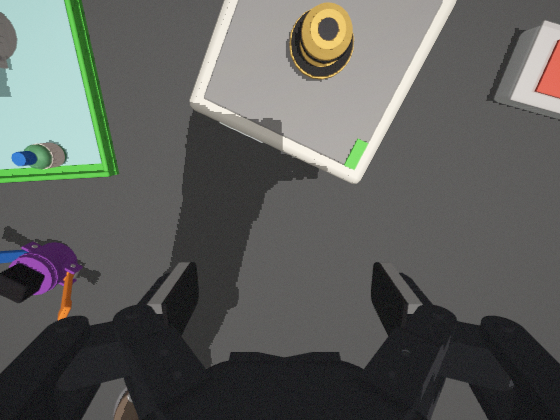

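Call:
servo_tool(
  commands=[
    [0.165,-0.315,0.004,0,0,0],
    [0.165,-0.315,0.004,0,0,0],
    [0.165,-0.315,0.004,0,0,0],
    [0.165,-0.315,0.004,0,0,0],
    [0.165,-0.315,0.004,0,0,0],
  ],
)

```text
clock: 1.9
position: [0.5216, 0.0824, 0.2528]
orientation: [[0.999, 0.036, 0.004], [0.036, -0.999, 0.003], [0.004, -0.003, -1.0]]
ft_force: [1.4, -1.6, 1.0]
grip_width: 0.0853
```

```bash
python3 st.py .54 .177 .25 1.6
```

```text
t 1.9 p [0.5216 0.0824 0.2528] yaw 2.0415153458847954 tilt 0.29299892717438164 w 0.0852869053895408 
F [ 1.3868 -1.5565  1.0053] M [-0.007  -0.0068 -0.0411] q [   1.5   17.6  -20.7  102.8    7.    60.6 -109.6]
cmd [ 0.0217 -0.0939  0.0032] [-0.0028 -0.0043  0.0077]
```

The wrist view shows the adaptor hole at about (328,28), against a predicted (327.6,26.7), so the two estimates agree. Next I'll go to the coupling.

Call:
servo_tool(
  commands=[
    [0.002,-0.094,0.003,-0.003,-0.004,0.008],
    [0.002,-0.094,0.003,-0.003,-0.004,0.008],
    [0.002,-0.094,0.003,-0.003,-0.004,0.008],
    [0.002,-0.094,0.003,-0.003,-0.004,0.008],
  ],
)

```text
clock: 2.3
position: [0.52, 0.1773, 0.2499]
orientation: [[1.0, 0.03, -0.0], [0.03, -1.0, -0.0], [-0.0, 0.0, -1.0]]
ft_force: [-1.4, -0.8, -0.1]
grip_width: 0.0854
```

```bash
python3 st.py .57 .177 .25 1.6;python3 - <<'E'
from h import *
W=robot.snapshot("wrist");cv2.imwrite("pics/w2.png",W["image"])
print(proj(W,[.57,.177,.084]))
import pickle;pickle.dump(W,open("w2.pkl","wb"))
E
```

```text
t 2.3 p [0.52   0.1773 0.2499] yaw 1.742076100215967 tilt 0.02164421175631184 w 0.08535104323928637 
F [-1.4436 -0.7752 -0.1268] M [-0.0601 -0.0189  0.021 ] q [  -7.6   20.1  -22.2   99.8    8.5   61.7 -120.9]
cmd [ 0.0499  0.0018 -0.0002] [0.0003 0.0002 0.0025]
[285.60519336 148.2856789 ]
```

View pics/w2.png

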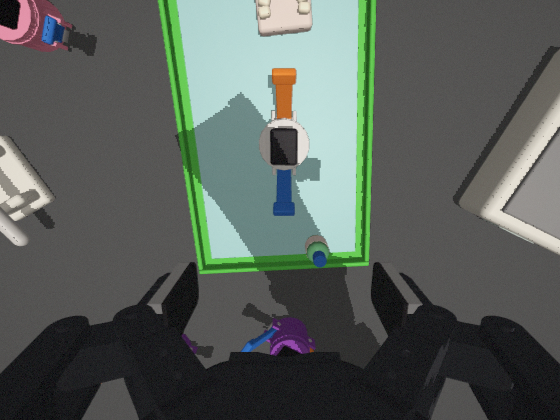

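```bash
python3 - <<'E'
from h import *
import pickle;W=pickle.load(open("w2.pkl","rb"));W1=pickle.load(open("w1.pkl","rb"))
g=W["image"][125:170,262:306].max(2)
m=(g<60).astype(np.uint8);n,l,s,c=cv2.connectedComponentsWithStats(m);i=1+s[1:,4].argmax();print(s[i],c[i]+[262,125])
cn=max(cv2.findContours((l==i).astype(np.uint8),0,1)[0],key=cv2.contourArea);print(cv2.minAreaRect(cn))
u,v=c[i]+[262,125];print("block",onz(W,u,v,.084))
o=blobs(W,(3,150,100),(16,255,255),(260,50,310,125),20);b=blobs(W,(105,150,50),(125,255,255),(260,165,310,220),20);print(o,b)
A=onz(W,284,69,.082);B=onz(W,284.5,214,.082);print(A,B,np.degrees(np.arctan2(*(A-B)[[1,0]])),(A+B)/2)
print("adaptor",[onz(W1,328,28,z) for z in(.124,.129,.134)])
T=robot.snapshot("top");S=robot.snapshot("scene")
print(tri((T,342.8,206.3),(S,220.2,218.8),(W1,328,28)))
E
```

```text
[  8   3  27  37 534] [280.29775281 147.95131086]
((21.0, 21.0), (36.0, 26.0), 90.0)
block [0.57015785 0.18198788 0.084     ]
[([272, 69, 24, 50, 858], [283.4, 90.2])] [([273, 170, 21, 46, 718], [283.3, 194.5])]
[0.63814866 0.18053868 0.082     ] [0.50496033 0.1760645  0.082     ] 1.9240070339213853 [0.5715545  0.17830159 0.082     ]
adaptor [array([ 0.55456846, -0.17194629,  0.124     ]), array([ 0.55316657, -0.17132722,  0.129     ]), array([ 0.55176469, -0.17070815,  0.134     ])]
(array([ 0.55427487, -0.17131245,  0.12519302]), [np.float64(0.0009696340626020092), np.float64(0.0014280130447500337), np.float64(0.0004856148806868503)])
```

Call:
servo_tool(
  commands=[
    [0.051,0.001,0.03,0,0,0],
    [0.051,0.001,0.07,0,0,0],
    [0.051,0.001,0.1,0,0,0],
    [0.051,0.001,0.1,0,0,0],
  ],
  hand=0.06,
)

```text
clock: 2.85
position: [0.5697, 0.1713, 0.146]
orientation: [[1.0, 0.022, -0.007], [0.022, -1.0, -0.005], [-0.007, 0.004, -1.0]]
ft_force: [-0.8, -0.6, -0.5]
grip_width: 0.0599
```

```bash
python3 st.py .571 .178 .085 1.8;python3 - <<'E'
from h import *
W=robot.snapshot("wrist");cv2.imwrite("pics/w3.png",W["image"]);print(robot.tip_reach)
E
```

```text
t 2.85 p [0.5697 0.1713 0.146 ] yaw 1.281793536460493 tilt 0.4705263736187399 w 0.05986848761076619 
F [-0.7792 -0.5712 -0.5127] M [-0.0238 -0.0152  0.0069] q [  -8.1   30.3  -19.8  100.    12.5   52.3 -121.9]
cmd [ 0.0019 -0.0069  0.0609] [ 0.0044  0.0069 -0.009 ]
0.025
```

View pics/w3.png

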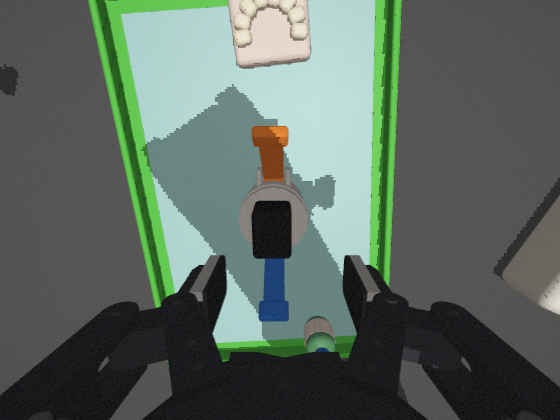

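The block at about (272,230) lies to the left of the jaw centre, which matches the measured y lag of 7 mm. I'll correct that and descend.

Call:
servo_tool(
  commands=[
    [0.002,-0.007,0.0,0.004,0.007,-0.009],
    [0.002,-0.007,0.01,0.004,0.007,-0.009],
    [0.002,-0.007,0.03,0.004,0.007,-0.009],
    [0.002,-0.007,0.03,0.004,0.007,-0.009],
  ],
)

```text
clock: 3.3
position: [0.5717, 0.179, 0.1177]
orientation: [[0.999, 0.032, 0.002], [0.032, -0.999, 0.0], [0.002, -0.0, -1.0]]
ft_force: [-0.3, -0.3, -0.6]
grip_width: 0.0601
```

```bash
python3 st.py .571 .178 .085 1.8;python3 - <<'E'
from h import *
W=robot.snapshot("wrist");cv2.imwrite("pics/w4.png",W["image"])
E
```

```text
t 3.3 p [0.5717 0.179  0.1177] yaw 1.8559763530088145 tilt 0.11087136176494983 w 0.0601494558552674 
F [-0.3012 -0.324  -0.5722] M [ 0.0227 -0.0084  0.0076] q [  -9.    32.3  -19.4  101.3   13.7   48.6 -122.9]
cmd [-0.0008  0.001   0.0327] [-0.0002 -0.0019  0.001 ]
```

View pics/w4.png

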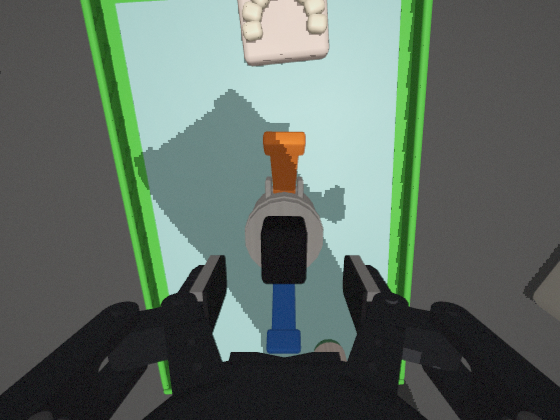

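The block is now centred between the jaws at column 285. I'll descend and grip.

Call:
servo_tool(
  commands=[
    [-0.001,0.001,0.012,0,-0.002,0.001],
    [-0.001,0.001,0.024,0,-0.002,0.001],
    [-0.001,0.001,0.032,0,-0.002,0.001],
    [-0.001,0.001,0.032,0,-0.002,0.001],
  ],
)

```text
clock: 3.75
position: [0.5705, 0.1779, 0.0852]
orientation: [[1.0, 0.031, -0.001], [0.031, -1.0, -0.0], [-0.001, 0.0, -1.0]]
ft_force: [-0.0, 0.8, -0.0]
grip_width: 0.0601
```

Call:
servo_tool(
  commands=[
    [0,0,0,0,0,0],
    [0,0,0,0,0,0],
    [0,0,0,0,0,0],
    [0,0,0,0,0,0],
    [0,0,0,0,0,0],
  ],
  hand=0.0,
)

```text
clock: 4.25
position: [0.5706, 0.1781, 0.0856]
orientation: [[1.0, 0.032, -0.001], [0.032, -1.0, 0.0], [-0.001, -0.0, -1.0]]
ft_force: [-0.4, 0.8, 0.7]
grip_width: 0.025
```

```bash
python3 st.py .571 .178 .25 1.8
```

```text
t 4.25 p [0.5706 0.1781 0.0856] yaw 1.8089301556601862 tilt 0.04660057442886491 w 0.024997519274860578 
F [-0.4287  0.8327  0.7185] M [-0.0096  0.0432 -0.0393] q [  -9.5   34.5  -18.7  102.8   14.8   45.1 -123.9]
cmd [ 0.0002  0.0001 -0.1644] [-0.0001  0.0008  0.0002]
```

Call:
servo_tool(
  commands=[
    [0,0,-0.02,0,0,0],
    [0,0,-0.06,0,0,0],
    [0,0,-0.11,0,0,0],
    [0,0,-0.165,0,0,0],
    [0,0,-0.165,0,0,0],
  ],
)

```text
clock: 4.75
position: [0.5733, 0.1795, 0.2572]
orientation: [[0.999, 0.032, 0.009], [0.031, -0.999, 0.004], [0.009, -0.003, -1.0]]
ft_force: [1.2, 0.5, -3.2]
grip_width: 0.0249
```

```bash
python3 st.py .554 -.171 .25 1.8;python3 - <<'E'
from h import *
W=robot.snapshot("wrist");cv2.imwrite("pics/w5.png",W["image"])
E
```

```text
t 4.75 p [0.5733 0.1795 0.2572] yaw 1.803461628338233 tilt 0.5403240714200448 w 0.024915254525261877 
F [ 1.1508  0.4564 -3.214 ] M [ 0.0545 -0.0194 -0.0142] q [  -7.3   24.1  -21.5   92.6    9.6   64.5 -119.3]
cmd [-0.0304  0.3498  0.0058] [-0.0035 -0.0088  0.0001]
```

View pics/w5.png

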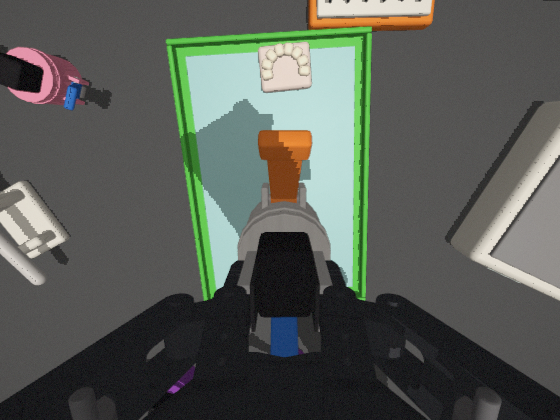

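```bash
python3 - <<'E'
from h import *
W=robot.snapshot("wrist");s=robot.read_state();p=s["position"];R=s["orientation"]
Rc=R@np.diag([1,-1,-1]);o=p+R@[0,0,.0796]
im=W["image"].copy()
def P(x,y,z): return proj(W,o+Rc@[x,y,z])
for x in(-17,17):
  for y in(-13,13): q=P(x/1e3,y/1e3,.078);print(x,y,q);cv2.circle(im,tuple(int(round(a)) for a in q),2,(0,0,255),-1)
for a in np.linspace(0,6.28,60):
  q=P(.026*np.cos(a),.026*np.sin(a),.048);cv2.circle(im,tuple(int(round(a)) for a in q),1,(0,255,255),-1)
q=P(.026+.072*.5299,0,.0148+.072*.848);print(q);cv2.circle(im,tuple(int(round(a)) for a in q),2,(255,0,255),-1)
print("cam",-W["R"].T@W["t"]-p)
cv2.imwrite("pics/w6.png",cv2.resize(im[110:360,180:400],None,fx=2.4,fy=2.4))
E
```

```text
-17 -13 [311.94149128 318.28111673]
-17 13 [257.95106502 318.27386717]
17 -13 [313.8909836  253.21716564]
17 13 [256.0443618  253.21809408]
[284.99262629 145.58042735]
cam [0.07162855 0.00235066 0.12131582]
```

View pics/w6.png

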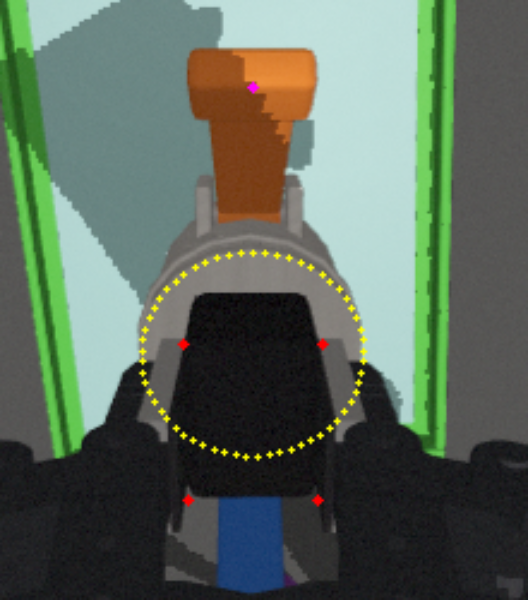

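Call:
servo_tool(
  commands=[
    [-0.03,0.35,0.0,-0.003,-0.009,0],
    [-0.03,0.35,0.0,-0.003,-0.009,0],
    [-0.03,0.35,0.0,-0.003,-0.009,0],
    [-0.03,0.35,0.0,-0.003,-0.009,0],
    [-0.03,0.35,0.0,-0.003,-0.009,0],
  ],
)

```text
clock: 5.35
position: [0.5558, -0.0737, 0.2488]
orientation: [[0.999, 0.031, -0.011], [0.031, -1.0, -0.002], [-0.011, 0.002, -1.0]]
ft_force: [0.8, 0.1, -3.6]
grip_width: 0.025
```

```bash
python3 st.py .554 -.171 .25 1.8
```

```text
t 5.35 p [ 0.5558 -0.0737  0.2488] yaw 1.7933042591583668 tilt 0.6515794398863544 w 0.02495273998314828 
F [ 0.7773  0.0612 -3.625 ] M [-0.0015 -0.0967 -0.0045] q [ 15.3  21.  -17.8  98.2   7.2  62.6 -93.1]
cmd [-0.0048  0.0972 -0.0009] [ 0.0021  0.0112 -0.0001]
```

Call:
servo_tool(
  commands=[
    [-0.005,0.097,0.0,0.002,0.011,0],
    [-0.005,0.097,0.0,0.002,0.011,0],
    [-0.005,0.097,0.0,0.002,0.011,0],
    [-0.005,0.097,0.0,0.002,0.011,0],
  ],
)

```text
clock: 5.75
position: [0.5521, -0.1725, 0.2464]
orientation: [[1.0, 0.028, -0.005], [0.028, -1.0, 0.001], [-0.005, -0.001, -1.0]]
ft_force: [0.1, 1.5, -4.2]
grip_width: 0.0249
```

```bash
python3 st.py .554 -.171 .225 1.8; python3 - <<'E'
from h import *
for n in("scene","wrist"):
    W=robot.snapshot(n);cv2.imwrite(f"pics/{n}7.png",W["image"])
    if n=="scene": crop(W,160,140,290,290,4,"pics/s7c.png")
E
```

```text
t 5.75 p [ 0.5521 -0.1725  0.2464] yaw 1.5792096212694522 tilt 0.2668111590529771 w 0.024909349116130262 
F [ 0.0943  1.4553 -4.1782] M [ 0.0654  0.0061 -0.0041] q [ 23.6  22.3 -15.8  96.3   6.7  62.6 -82.7]
cmd [ 0.002  -0.0014  0.0214] [-0.0008  0.0046 -0.0039]
```

View pics/s7c.png

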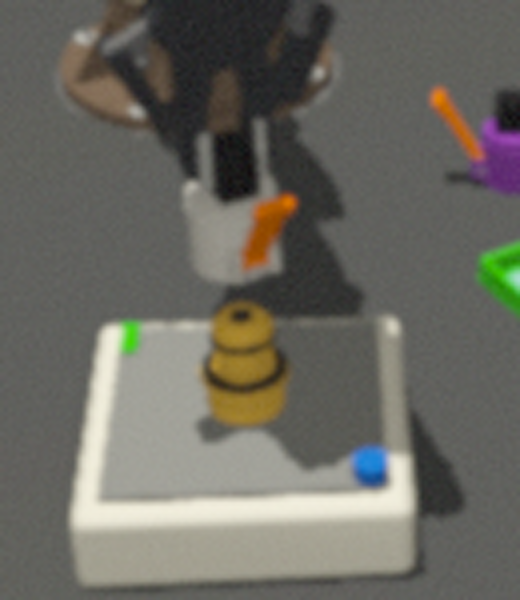

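View pics/wrist7.png

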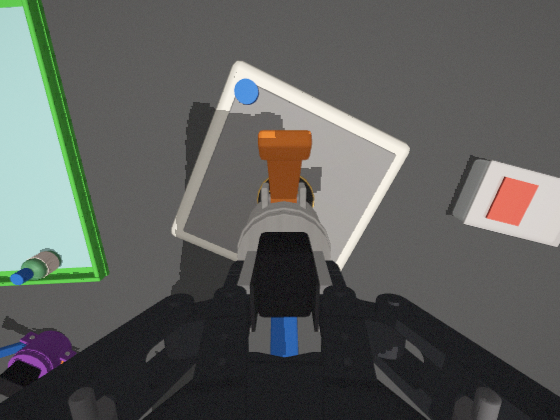

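The scene view shows the cup hanging over the adaptor along its axis. I'll descend to just above the adaptor top.

Call:
servo_tool(
  commands=[
    [0.002,-0.001,0.01,-0.001,0.005,-0.004],
    [0.002,-0.001,0.02,-0.001,0.005,-0.004],
    [0.002,-0.001,0.028,-0.001,0.005,-0.004],
    [0.002,-0.001,0.028,-0.001,0.005,-0.004],
    [0.002,-0.001,0.028,-0.001,0.005,-0.004],
  ],
)

```text
clock: 6.35
position: [0.555, -0.1681, 0.2191]
orientation: [[0.999, 0.037, 0.002], [0.037, -0.999, 0.001], [0.002, -0.001, -1.0]]
ft_force: [0.2, -0.3, -2.6]
grip_width: 0.0248
```

```bash
python3 st.py .554 -.1715 .208 1.8; python3 - <<'E'
from h import *
W=robot.snapshot("scene"); crop(W,190,170,270,260,7,"pics/s8c.png")
E
```

```text
t 6.35 p [ 0.555  -0.1681  0.2191] yaw 2.1192985861972895 tilt 0.09702721420067714 w 0.02480047105388251 
F [ 0.1649 -0.2501 -2.6334] M [0.0246 0.0627 0.0499] q [ 23.2  23.7 -15.9  98.4   7.3  58.8 -83.2]
cmd [-0.0011  0.0033  0.0111] [-0.0006 -0.0016  0.0056]
```

View pics/s8c.png

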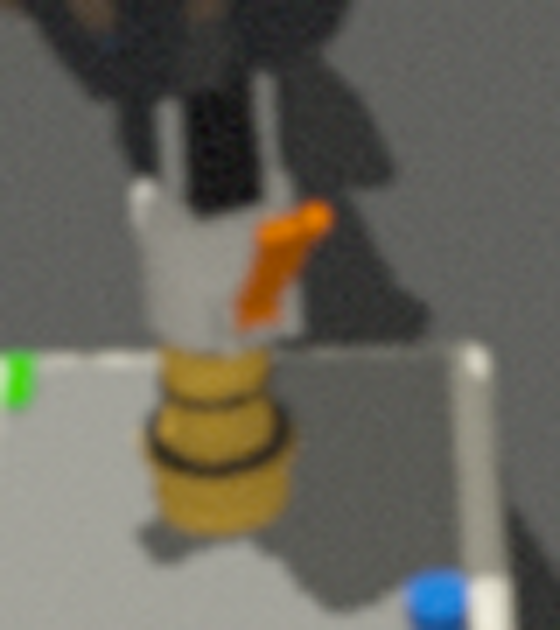

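Call:
servo_tool(
  commands=[
    [-0.001,0.003,0.004,0,-0.001,0.005],
    [-0.001,0.003,0.004,0,-0.001,0.005],
    [-0.001,0.003,0.004,0,-0.001,0.005],
    [-0.001,0.003,0.004,0,-0.001,0.005],
  ],
)

```text
clock: 6.8
position: [0.5544, -0.1713, 0.2157]
orientation: [[0.999, 0.032, 0.002], [0.032, -0.999, 0.0], [0.002, -0.0, -1.0]]
ft_force: [-0.5, -0.3, -3.3]
grip_width: 0.0246
```

```bash
python3 st.py .554 -.1715 .208 1.8; python3 - <<'E'
from h import *
W=robot.snapshot("scene"); s=robot.read_state()
o=s["position"]+s["orientation"]@[0,0,.0796]
im=W["image"].copy();im=cv2.resize(im[170:260,190:270],None,fx=7,fy=7,interpolation=cv2.INTER_CUBIC)
for c,r,z,col in((o,.026,0,(0,0,255)),(o,.026,.048,(0,0,255)),(np.array([.554,-.1715,0]),.019,.119,(0,255,255)),(np.array([.554,-.1715,0]),.019,.103,(0,255,255))):
  for a in np.linspace(0,6.28,80):
    q=proj(W,np.array(c)+[r*np.cos(a),r*np.sin(a),z]);cv2.circle(im,tuple(int(round((x-b+.5)*7)) for x,b in zip(q,(190,170))),1,col,-1)
cv2.imwrite("pics/s9c.png",im)
E
```

```text
t 6.8 p [ 0.5544 -0.1713  0.2157] yaw 1.8164383891472011 tilt 0.09420592865158879 w 0.024643095127871165 
F [-0.5347 -0.2768 -3.3154] M [0.0614 0.045  0.0512] q [ 23.4  23.9 -15.8  98.6   7.4  58.4 -83.2]
cmd [-0.0004  0.0002  0.0077] [-0.0004 -0.0016  0.0003]
```

View pics/s9c.png

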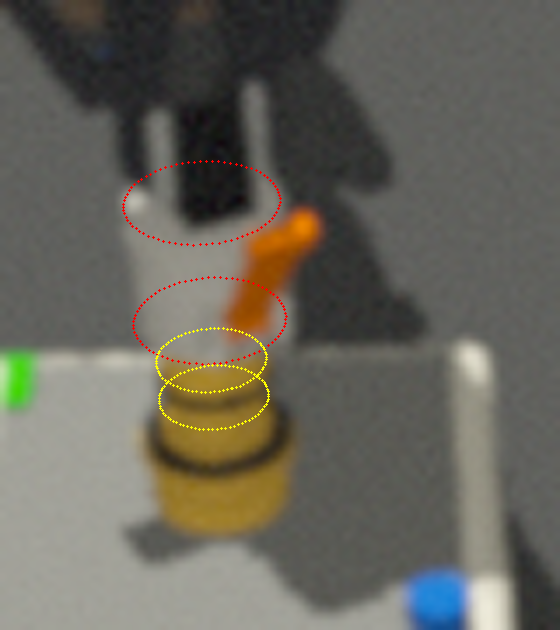

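The overlay fits the cup, and cup and adaptor show the same offset of about 3 px, so they are aligned relative to each other. I'll descend slowly.

Call:
servo_tool(
  commands=[
    [0,0,0.003,0,0,0],
    [0,0,0.006,0,0,0],
    [0,0,0.009,0,0,0],
    [0,0,0.012,0,0,0],
    [0,0,0.012,0,0,0],
  ],
)

```text
clock: 7.35
position: [0.5541, -0.1712, 0.2031]
orientation: [[0.999, 0.032, 0.001], [0.032, -0.999, 0.001], [0.001, -0.001, -1.0]]
ft_force: [-0.6, -0.6, -2.6]
grip_width: 0.025
```

```bash
python3 st.py .554 -.1715 .195 1.8
```

```text
t 7.35 p [ 0.5541 -0.1712  0.2031] yaw 1.824734449206112 tilt 0.054778137952616775 w 0.02502164991744648 
F [-0.5883 -0.5841 -2.6019] M [0.0305 0.0331 0.0421] q [ 23.3  24.6 -15.7  99.4   7.7  56.9 -83.4]
cmd [-0.0001  0.0003  0.0081] [-0.0007 -0.0007  0.0004]
```

Call:
servo_tool(
  commands=[
    [0,0,0.002,0,0,0],
    [0,0,0.004,0,0,0],
    [0,0,0.005,0,0,0],
    [0,0,0.005,0,0,0],
  ],
)

```text
clock: 7.75
position: [0.5538, -0.1714, 0.1978]
orientation: [[0.999, 0.032, -0.0], [0.032, -0.999, 0.001], [0.0, -0.001, -1.0]]
ft_force: [-0.5, -1.0, -4.7]
grip_width: 0.0247
```

Call:
servo_tool(
  commands=[
    [0,0,0.002,0,0,0],
    [0,0,0.004,0,0,0],
    [0,0,0.005,0,0,0],
    [0,0,0.005,0,0,0],
  ],
)

```text
clock: 8.15
position: [0.5536, -0.1718, 0.1928]
orientation: [[1.0, 0.031, -0.0], [0.031, -1.0, 0.0], [-0.0, -0.0, -1.0]]
ft_force: [-1.6, -1.9, 0.0]
grip_width: 0.025
```

Call:
servo_tool(
  commands=[
    [0,0,0.002,0,0,0],
    [0,0,0.003,0,0,0],
    [0,0,0.004,0,0,0],
    [0,0,0.004,0,0,0],
  ],
)

```text
clock: 8.55
position: [0.5534, -0.1717, 0.1885]
orientation: [[1.0, 0.031, -0.001], [0.031, -1.0, 0.0], [-0.001, -0.0, -1.0]]
ft_force: [-2.0, -0.8, -0.1]
grip_width: 0.0248
```

```bash
python3 st.py .5538 -.1715 .18 1.8; python3 - <<'E'
from h import *
W=robot.snapshot("scene"); crop(W,190,170,270,260,7,"pics/s10.png")
E
```

```text
t 8.55 p [ 0.5534 -0.1717  0.1885] yaw 1.7931872209953732 tilt 0.051443691271396634 w 0.024788787116036964 
F [-1.9874 -0.8456 -0.0813] M [-0.2107  0.6468  0.0114] q [ 23.2  25.5 -15.5 100.4   8.1  55.2 -83.7]
cmd [ 0.0004 -0.0002  0.0085] [-0.0003  0.0008 -0.0001]
```

View pics/s10.png

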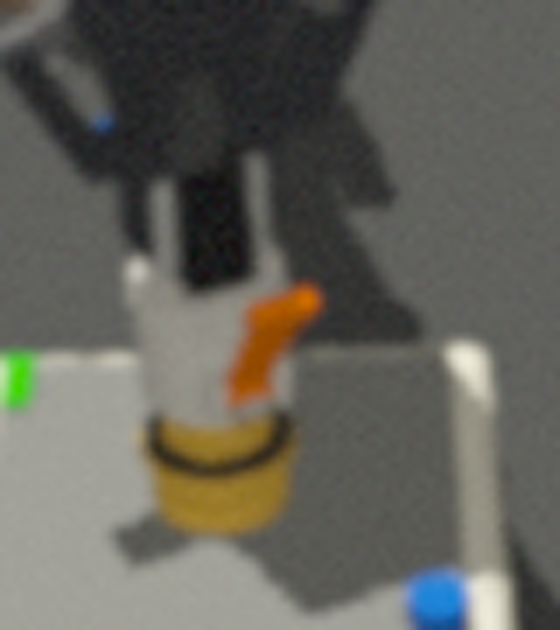

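The cup is over the land with the gasket ring still visible below it and only small forces. I'll keep going.

Call:
servo_tool(
  commands=[
    [0,0,0.002,0,0,0],
    [0,0,0.003,0,0,0],
    [0,0,0.004,0,0,0],
    [0,0,0.005,0,0,0],
  ],
)

```text
clock: 9.0
position: [0.5534, -0.1717, 0.1834]
orientation: [[1.0, 0.031, -0.001], [0.031, -1.0, 0.0], [-0.001, -0.0, -1.0]]
ft_force: [-3.1, -0.7, 2.1]
grip_width: 0.0247
```

Call:
servo_tool(
  commands=[
    [0,0,0.002,0,0,0],
    [0,0,0.003,0,0,0],
    [0,0,0.004,0,0,0],
    [0,0,0.004,0,0,0],
  ],
)

```text
clock: 9.4
position: [0.5533, -0.1717, 0.1791]
orientation: [[1.0, 0.031, -0.001], [0.031, -1.0, 0.0], [-0.001, -0.0, -1.0]]
ft_force: [-1.3, -1.0, -0.6]
grip_width: 0.0245
```

Call:
servo_tool(
  commands=[
    [0,0,0.002,0,0,0],
    [0,0,0.003,0,0,0],
    [0,0,0.004,0,0,0],
    [0,0,0.004,0,0,0],
  ],
)

```text
clock: 9.8
position: [0.5532, -0.1716, 0.1747]
orientation: [[1.0, 0.031, -0.001], [0.031, -1.0, 0.001], [-0.001, -0.001, -1.0]]
ft_force: [-1.4, -0.9, -1.7]
grip_width: 0.0249
```

```bash
python3 - <<'E'
from h import *
W=robot.snapshot("scene"); crop(W,190,170,270,260,7,"pics/s11.png")
W=robot.snapshot("wrist"); cv2.imwrite("pics/w11.png",W["image"])
E
```

```text
(no output)
```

View pics/s11.png

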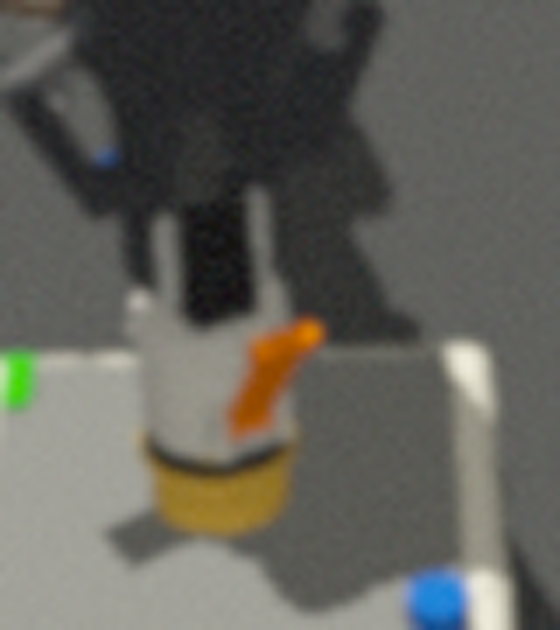

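View pics/w11.png

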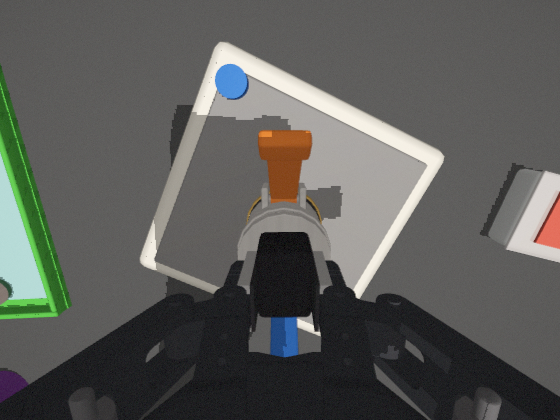

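The rim is now just above the black gasket. I'll use finer steps from here.

Call:
servo_tool(
  commands=[
    [0,0,0.001,0,0,0],
    [0,0,0.002,0,0,0],
    [0,0,0.003,0,0,0],
    [0,0,0.003,0,0,0],
  ],
)

```text
clock: 10.3
position: [0.5532, -0.1716, 0.1715]
orientation: [[1.0, 0.031, -0.001], [0.031, -1.0, 0.001], [-0.001, -0.001, -1.0]]
ft_force: [-2.4, -1.7, -1.0]
grip_width: 0.0248
```

Call:
servo_tool(
  commands=[
    [0,0,0.001,0,0,0],
    [0,0,0.002,0,0,0],
    [0,0,0.002,0,0,0],
  ],
)

```text
clock: 10.6
position: [0.5532, -0.1716, 0.1693]
orientation: [[1.0, 0.031, -0.002], [0.031, -1.0, 0.001], [-0.002, -0.001, -1.0]]
ft_force: [-1.5, -0.8, -0.8]
grip_width: 0.0249
```

Call:
servo_tool(
  commands=[
    [0,0,0.001,0,0,0],
    [0,0,0.0015,0,0,0],
    [0,0,0.0015,0,0,0],
  ],
)

```text
clock: 10.9
position: [0.5533, -0.1716, 0.1682]
orientation: [[1.0, 0.031, -0.001], [0.031, -1.0, 0.001], [-0.001, -0.001, -1.0]]
ft_force: [-3.7, -0.3, 6.0]
grip_width: 0.0251
```

Call:
servo_tool(
  commands=[
    [0,0,0.001,0,0,0],
    [0,0,0.0015,0,0,0],
    [0,0,0.0015,0,0,0],
  ],
)

```text
clock: 11.2
position: [0.5534, -0.1715, 0.1673]
orientation: [[1.0, 0.032, -0.001], [0.032, -1.0, 0.0], [-0.001, -0.0, -1.0]]
ft_force: [-4.5, 0.4, 7.9]
grip_width: 0.0251
```

```bash
python3 st.py .5538 -.1715 .18 1.8; python3 - <<'E'
from h import *
W=robot.snapshot("scene"); crop(W,190,170,270,260,7,"pics/s12.png")
E
```

```text
t 11.2 p [ 0.5534 -0.1715  0.1673] yaw 1.8107120676669186 tilt 0.049550863631073576 w 0.025090103657773078 
F [-4.5109  0.3704  7.8892] M [-0.1208  1.12   -0.0867] q [ 23.   26.8 -15.3 101.7   8.6  52.7 -84.2]
cmd [ 0.0004 -0.     -0.0127] [-0.0003  0.0008  0.0002]
```

View pics/s12.png

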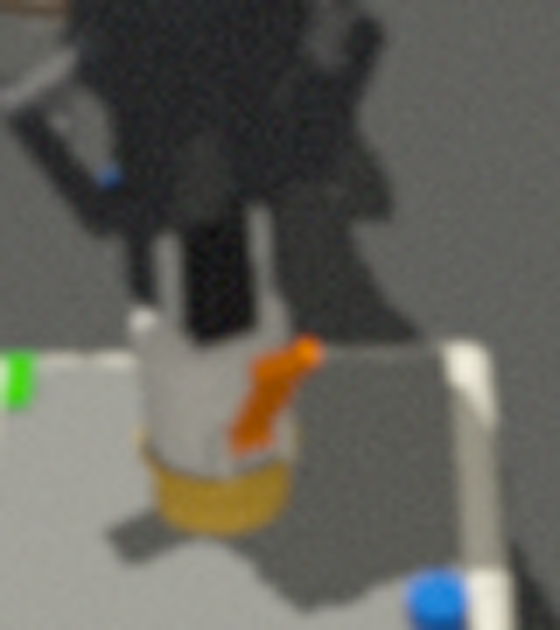

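Call:
servo_tool(
  commands=[
    [0,0,0.001,0,0,0],
    [0,0,0.0015,0,0,0],
    [0,0,0.0015,0,0,0],
  ],
)

```text
clock: 11.55
position: [0.5534, -0.1715, 0.1667]
orientation: [[1.0, 0.032, -0.0], [0.032, -1.0, 0.0], [-0.0, -0.0, -1.0]]
ft_force: [-4.7, 0.2, 11.0]
grip_width: 0.0251
```

Call:
servo_tool(
  commands=[
    [0,0,0.001,0,0,0],
    [0,0,0.0015,0,0,0],
    [0,0,0.0015,0,0,0],
  ],
)

```text
clock: 11.85
position: [0.5534, -0.1714, 0.1666]
orientation: [[0.999, 0.032, 0.0], [0.032, -0.999, -0.0], [0.0, 0.0, -1.0]]
ft_force: [-7.1, 0.7, 15.7]
grip_width: 0.0245
```

Call:
servo_tool(
  commands=[
    [-0.001,0,0.001,0,0,0],
    [-0.001,0,0.002,0,0,0],
    [-0.001,0,0.002,0,0,0],
    [-0.001,0,0.002,0,0,0],
  ],
)

```text
clock: 12.25
position: [0.5532, -0.1713, 0.1665]
orientation: [[0.999, 0.032, 0.002], [0.032, -0.999, -0.001], [0.002, 0.001, -1.0]]
ft_force: [-7.0, 1.2, 17.6]
grip_width: 0.0251
```

```bash
python3 st.py .5538 -.1715 .18 1.8; python3 - <<'E'
from h import *
W=robot.snapshot("scene"); s=robot.read_state()
im=cv2.resize(W["image"][190:260,190:270],None,fx=8,fy=8,interpolation=cv2.INTER_CUBIC);cv2.imwrite("pics/s13.png",im)
E
```

```text
t 12.25 p [ 0.5532 -0.1713  0.1665] yaw 1.8254860216022881 tilt 0.1514336551930643 w 0.025135665843060564 
F [-7.0165  1.244  17.5701] M [-0.058   1.6067 -0.0477] q [ 22.9  26.7 -15.3 102.    8.7  52.3 -84.3]
cmd [ 0.0006  0.0002 -0.0135] [ 0.0012 -0.0024  0.0004]
```

View pics/s13.png

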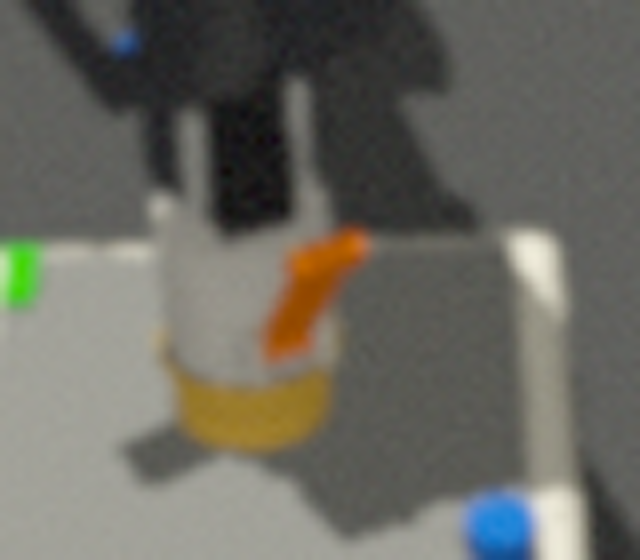

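The height no longer changes (TCP z 0.1665) as the push reaches about 20 N. The cup hides the gasket, so the coupling is home. I'll relax the push and then release.

Call:
servo_tool(
  commands=[
    [0,0,0,0,0,0],
    [0,0,0,0,0,0],
  ],
)

```text
clock: 12.5
position: [0.5531, -0.1714, 0.167]
orientation: [[0.999, 0.032, 0.003], [0.032, -0.999, -0.001], [0.003, 0.001, -1.0]]
ft_force: [-5.1, -0.1, 10.1]
grip_width: 0.0253
```

Call:
servo_tool(
  commands=[
    [0,0,0,0,0,0],
    [0,0,0,0,0,0],
    [0,0,0,0,0,0],
    [0,0,0,0,0,0],
    [0,0,0,0,0,0],
  ],
  hand=0.06,
)

```text
clock: 13.0
position: [0.5532, -0.1713, 0.167]
orientation: [[0.999, 0.032, 0.003], [0.032, -0.999, -0.001], [0.003, 0.001, -1.0]]
ft_force: [-0.6, 0.5, -0.1]
grip_width: 0.06
```

```bash
python3 st.py .5534 -.1715 .25 1.8; python3 - <<'E'
from h import *
W=robot.snapshot("scene"); s=robot.read_state()
im=cv2.resize(W["image"][190:260,190:270],None,fx=8,fy=8,interpolation=cv2.INTER_CUBIC);cv2.imwrite("pics/s14.png",im)
E
```

```text
t 13.0 p [ 0.5532 -0.1713  0.167 ] yaw 1.8294449749326798 tilt 0.17125284352787007 w 0.05997614816594987 
F [-0.6457  0.5448 -0.1004] M [ 0.011  -0.0398 -0.033 ] q [ 22.9  26.7 -15.3 102.    8.7  52.3 -84.3]
cmd [ 0.0004  0.0003 -0.083 ] [ 0.0014 -0.0026  0.0005]
```

View pics/s14.png

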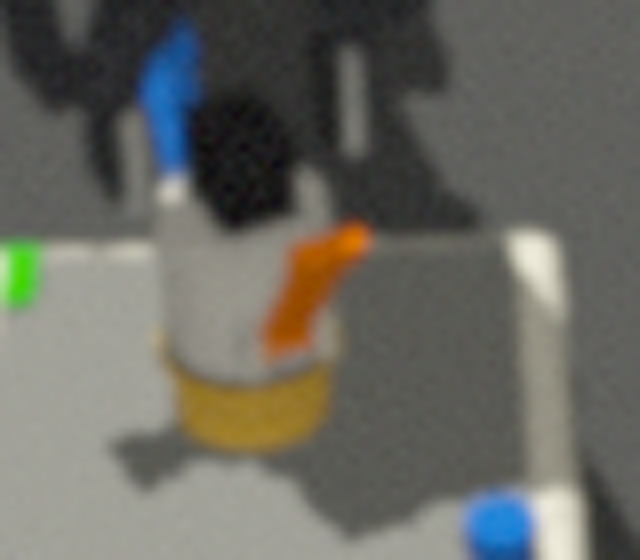

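The release was clean: the cup stayed in place and both arms are still raised. I'll go up, close the fingers and move to the orange side.

Call:
servo_tool(
  commands=[
    [0,0,-0.02,0,0,0],
    [0,0,-0.05,0,0,0],
    [0,0,-0.08,0,0,0],
    [0,0,-0.08,0,0,0],
  ],
)

```text
clock: 13.45
position: [0.5552, -0.1714, 0.2511]
orientation: [[0.999, 0.032, 0.009], [0.032, -0.999, -0.003], [0.009, 0.003, -1.0]]
ft_force: [0.5, 0.9, 0.3]
grip_width: 0.0602
```

Call:
servo_tool(
  commands=[
    [0.0,0,0,0,0,0],
    [0.0,0,0,0,0,0],
    [0.0,0,0,0,0,0],
    [0.0,0,0,0,0,0],
  ],
  hand=0.0,
)

```text
clock: 13.85
position: [0.5547, -0.1714, 0.2502]
orientation: [[0.999, 0.032, 0.008], [0.032, -0.999, -0.002], [0.008, 0.003, -1.0]]
ft_force: [-0.2, -0.3, 0.3]
grip_width: 0.0019
```

```bash
python3 st.py .5865 -.1705 .245 1.8; python3 - <<'E'
from h import *
W=robot.snapshot("wrist");cv2.imwrite("pics/w15.png",W["image"])
print(proj(W,[.5535,-.1714,.165]))
T=robot.snapshot("top");crop(T,300,170,380,250,7,"pics/t15.png")
E
```

```text
t 13.85 p [ 0.5547 -0.1714  0.2502] yaw 1.8284132399553328 tilt 0.47339637722633715 w 0.001875217760074047 
F [-0.2113 -0.3309  0.2854] M [-0.0625  0.0321  0.0285] q [ 23.6  22.  -16.   96.3   6.8  62.2 -82.6]
cmd [0.0317 0.0001 0.0055] [ 0.0027 -0.0078  0.0005]
[283.35255865 229.49903679]
```

View pics/w15.png

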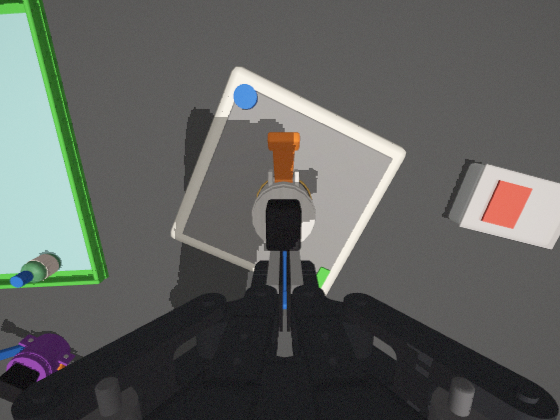

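The block is at (284,229) as predicted, and the orange pad is at (284,140). Now I'll move to xc = 33 mm and descend between the block and the orange arm.

Call:
servo_tool(
  commands=[
    [0.032,0,0.0,0.003,-0.008,0],
    [0.032,0,0.0,0.003,-0.008,0],
    [0.032,0,0.02,0.003,-0.008,0],
    [0.032,0,0.04,0.003,-0.008,0],
    [0.032,0,0.045,0.003,-0.008,0],
  ],
)

```text
clock: 14.45
position: [0.5858, -0.1703, 0.2034]
orientation: [[0.999, 0.032, -0.004], [0.032, -0.999, 0.001], [-0.004, -0.001, -1.0]]
ft_force: [-1.0, 0.3, 0.1]
grip_width: -0.0
```

```bash
python3 st.py .5865 -.1705 .172 1.8; python3 - <<'E'
from h import *
W=robot.snapshot("wrist");cv2.imwrite("pics/w16.png",W["image"])
E
```

```text
t 14.45 p [ 0.5858 -0.1703  0.2034] yaw 1.8374259072910601 tilt 0.21177355829666078 w -9.974435429847995e-06 
F [-1.0262  0.3249  0.1353] M [-0.0523 -0.0412  0.028 ] q [ 21.9  27.4 -15.4  94.9   8.2  59.1 -84.3]
cmd [0.0008 0.0002 0.0314] [-0.0011  0.0035  0.0007]
```

View pics/w16.png

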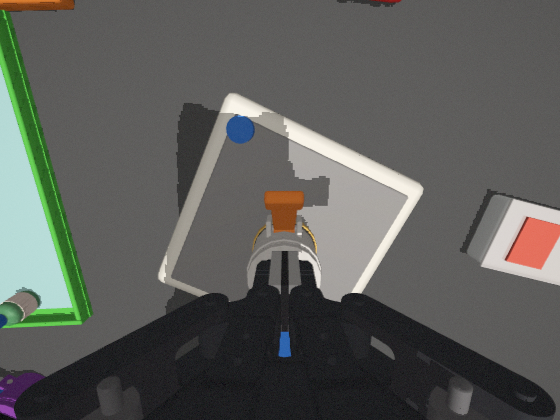

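The closed fingers are behind the orange arm (pad at (284,198)) and in line with it. I'll continue down.

Call:
servo_tool(
  commands=[
    [0.001,0,0.008,-0.001,0.003,0],
    [0.001,0,0.016,-0.001,0.003,0],
    [0.001,0,0.02,-0.001,0.003,0],
    [0.001,0,0.02,-0.001,0.003,0],
  ],
)

```text
clock: 14.9
position: [0.5867, -0.1703, 0.1833]
orientation: [[0.999, 0.032, -0.001], [0.032, -0.999, 0.0], [-0.001, -0.0, -1.0]]
ft_force: [-0.4, 0.0, 0.3]
grip_width: 0.0
```

Call:
servo_tool(
  commands=[
    [0.001,0,0.006,0,0,0],
    [0.001,0,0.01,0,0,0],
    [0.001,0,0.01,0,0,0],
  ],
)

```text
clock: 15.2
position: [0.5873, -0.1702, 0.1726]
orientation: [[0.999, 0.032, -0.002], [0.032, -0.999, 0.0], [-0.002, -0.0, -1.0]]
ft_force: [0.4, -0.6, -0.4]
grip_width: -0.0002
```

```bash
python3 st.py .5946 -.1705 .172 1.8; python3 - <<'E'
from h import *
W=robot.snapshot("wrist");cv2.imwrite("pics/w17.png",W["image"])
W=robot.snapshot("scene"); crop(W,190,170,270,260,7,"pics/s17.png")
E
```

```text
t 15.2 p [ 0.5873 -0.1702  0.1726] yaw 1.8390544164475178 tilt 0.11274789719997512 w -0.00017372758518313213 
F [ 0.3865 -0.561  -0.4351] M [ 0.0905 -0.0278 -0.0456] q [ 21.6  29.2 -15.2  96.7   8.9  55.4 -84.9]
cmd [0.0073 0.0006 0.0006] [-0.0005  0.0019  0.0007]
```

View pics/w17.png

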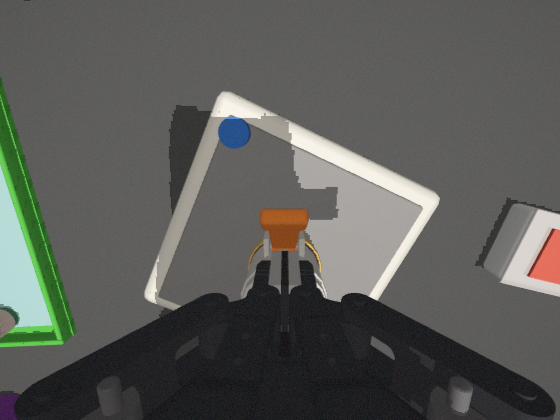

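View pics/s17.png

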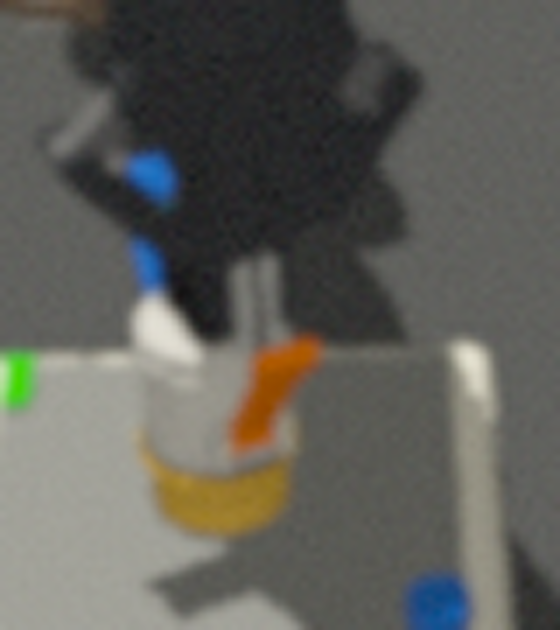

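The fingers are behind the orange arm with no contact forces. I'll push outward.

Call:
servo_tool(
  commands=[
    [0.003,0,0,0,0,0],
    [0.006,0,0,0,0,0],
    [0.009,0,-0.0,0,0,0],
    [0.011,0,0.0,0,0,0],
  ],
)

```text
clock: 15.7
position: [0.5986, -0.1698, 0.1731]
orientation: [[0.999, 0.032, -0.002], [0.032, -0.999, 0.0], [-0.002, -0.0, -1.0]]
ft_force: [-3.5, -0.1, 0.6]
grip_width: -0.0
```

Call:
servo_tool(
  commands=[
    [0.003,0,0.001,0,0,0],
    [0.006,0,0.003,0,0,0],
    [0.009,0,0.006,0,0,0],
    [0.01,0,0.007,0,0,0],
  ],
)

```text
clock: 16.1
position: [0.6085, -0.1696, 0.1655]
orientation: [[0.999, 0.032, -0.003], [0.032, -0.999, 0.0], [-0.003, -0.0, -1.0]]
ft_force: [-4.6, -0.1, 0.5]
grip_width: -0.0001
```

```bash
python3 st.py .61 -.17 .16 1.8; python3 - <<'E'
from h import *
W=robot.snapshot("wrist");cv2.imwrite("pics/w18.png",W["image"])
W=robot.snapshot("scene"); crop(W,190,170,270,260,7,"pics/s18.png")
E
```

```text
t 16.1 p [ 0.6085 -0.1696  0.1655] yaw 1.836986396418616 tilt 0.1557172399066152 w -6.897307746186875e-05 
F [-4.612  -0.1319  0.5077] M [-0.1197  1.0788  0.0174] q [ 20.7  31.3 -14.8  94.    9.2  56.  -85.5]
cmd [0.0015 0.0005 0.0055] [-0.0004  0.0027  0.0006]
```

View pics/s18.png

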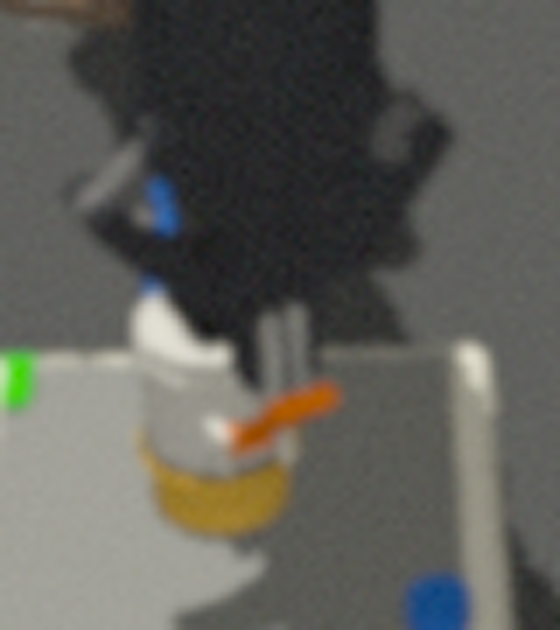

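The orange arm is swinging down (now about 40° above level) with about 4.6 N. I'll follow the arc.

Call:
servo_tool(
  commands=[
    [0.003,0,0.004,0,0,0],
    [0.006,0,0.008,0,0,0],
    [0.008,0,0.013,0,0,0],
    [0.01,0,0.017,0,0,0],
  ],
)

```text
clock: 16.6
position: [0.6198, -0.1692, 0.1489]
orientation: [[0.999, 0.032, 0.0], [0.032, -0.999, 0.0], [0.0, -0.0, -1.0]]
ft_force: [-0.4, -0.3, 3.9]
grip_width: -0.0002
```

Call:
servo_tool(
  commands=[
    [0.002,0,0.004,0,0,0],
    [0.003,0,0.008,0,0,0],
    [0.004,0,0.012,0,0,0],
    [0.004,0,0.016,0,0,0],
    [0.004,0,0.018,0,0,0],
  ],
)

```text
clock: 17.1
position: [0.6245, -0.1691, 0.1308]
orientation: [[0.999, 0.032, 0.001], [0.032, -0.999, 0.0], [0.001, -0.0, -1.0]]
ft_force: [0.6, 0.0, 5.2]
grip_width: 0.0003
```

```bash
python3 st.py .61 -.17 .16 1.8; python3 - <<'E'
from h import *
W=robot.snapshot("scene"); crop(W,190,170,270,260,7,"pics/s19.png")
E
```

```text
t 17.1 p [ 0.6245 -0.1691  0.1308] yaw 1.8518112826284403 tilt 0.08376985056276655 w 0.0002739336257356926 
F [0.6114 0.0031 5.1784] M [-0.1593 -0.0927  0.0025] q [ 19.8  34.5 -14.3  93.8  10.1  52.9 -86.3]
cmd [-0.0144  0.0005 -0.0292] [-0.     -0.0015  0.0009]
```

View pics/s19.png

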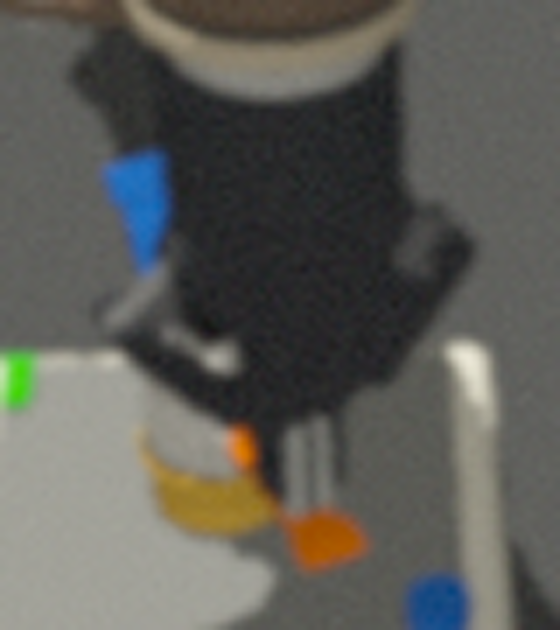

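Call:
servo_tool(
  commands=[
    [0.002,0,0.003,0,0,0],
    [0.003,0,0.006,0,0,0],
    [0.004,0,0.009,0,0,0],
    [0.004,0,0.009,0,0,0],
  ],
)

```text
clock: 17.55
position: [0.6278, -0.1689, 0.1214]
orientation: [[0.999, 0.032, -0.0], [0.032, -0.999, 0.0], [-0.0, -0.0, -1.0]]
ft_force: [-2.8, -0.3, 5.0]
grip_width: -0.0001
```

Call:
servo_tool(
  commands=[
    [0.002,0,0.003,0,0,0],
    [0.004,0,0.006,0,0,0],
    [0.006,0,0.008,0,0,0],
    [0.006,0,0.009,0,0,0],
  ],
)

```text
clock: 17.95
position: [0.6338, -0.1686, 0.1124]
orientation: [[0.999, 0.032, -0.0], [0.032, -0.999, 0.0], [-0.0, -0.0, -1.0]]
ft_force: [-2.1, 1.1, 4.8]
grip_width: -0.0
```

```bash
python3 st.py .61 -.17 .16 1.8; python3 - <<'E'
from h import *
W=robot.snapshot("scene"); crop(W,190,170,270,260,7,"pics/s20.png")
E
```

```text
t 17.95 p [ 0.6338 -0.1686  0.1124] yaw 1.8539604728188277 tilt 0.020408040140042015 w -1.5393607888117361e-06 
F [-2.1122  1.0526  4.7783] M [-0.0281  0.4426 -0.0305] q [ 19.3  36.5 -14.   93.1  10.5  51.7 -86.7]
cmd [-0.0239  0.0006 -0.0476] [-0.0003  0.0003  0.0009]
```

View pics/s20.png

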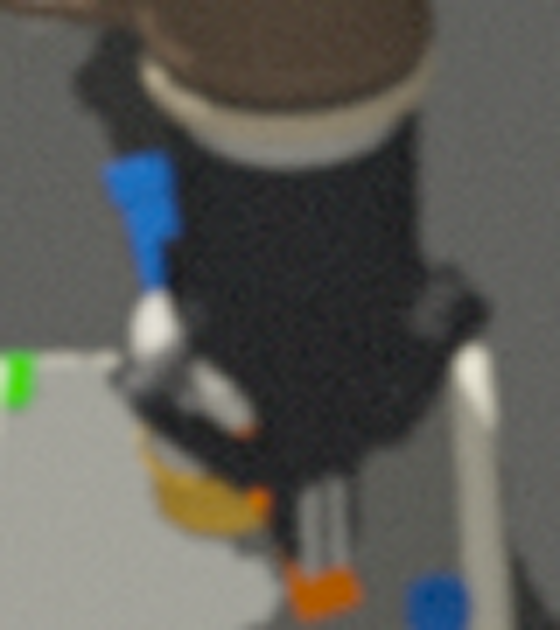

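Call:
servo_tool(
  commands=[
    [0.001,0,0.002,0,0,0],
    [0.001,0,0.003,0,0,0],
    [0.001,0,0.004,0,0,0],
  ],
)

```text
clock: 18.3
position: [0.6347, -0.1686, 0.1085]
orientation: [[0.999, 0.032, -0.0], [0.032, -0.999, 0.0], [-0.0, -0.0, -1.0]]
ft_force: [-1.2, -0.7, 4.5]
grip_width: -0.0005
```

Call:
servo_tool(
  commands=[
    [0.0,0,0.001,0,0,0],
    [0.0,0,0.002,0,0,0],
    [0.0,0,0.002,0,0,0],
  ],
)

```text
clock: 18.6
position: [0.6348, -0.1685, 0.1067]
orientation: [[0.999, 0.032, 0.0], [0.032, -0.999, 0.0], [0.0, -0.0, -1.0]]
ft_force: [-0.7, -0.5, 7.0]
grip_width: 0.0002
```

Call:
servo_tool(
  commands=[
    [0.0,0,0.001,0,0,0],
    [0.0,0,0.002,0,0,0],
    [0.0,0,0.002,0,0,0],
  ],
)

```text
clock: 18.9
position: [0.6353, -0.1685, 0.1055]
orientation: [[0.999, 0.032, 0.001], [0.032, -0.999, 0.0], [0.001, -0.0, -1.0]]
ft_force: [-1.2, 1.0, 8.2]
grip_width: -0.0002
```

Call:
servo_tool(
  commands=[
    [0.0,0,0.001,0,0,0],
    [0.0,0,0.002,0,0,0],
    [0.0,0,0.002,0,0,0],
  ],
)

```text
clock: 19.2
position: [0.6359, -0.1686, 0.1049]
orientation: [[0.999, 0.032, 0.003], [0.032, -0.999, -0.0], [0.003, 0.0, -1.0]]
ft_force: [-2.4, 0.8, 11.4]
grip_width: 0.0
```

Call:
servo_tool(
  commands=[
    [0.0,0,0.001,0,0,0],
    [0.0,0,0.0025,0,0,0],
    [0.0,0,0.0025,0,0,0],
  ],
)

```text
clock: 19.5
position: [0.6368, -0.1686, 0.104]
orientation: [[0.999, 0.032, 0.006], [0.032, -0.999, -0.001], [0.006, 0.001, -1.0]]
ft_force: [-2.5, 0.5, 13.5]
grip_width: 0.0002
```

```bash
python3 st.py .61 -.17 .16 1.8; python3 - <<'E'
from h import *
W=robot.snapshot("scene"); crop(W,190,170,270,260,7,"pics/s21.png")
E
```

```text
t 19.5 p [ 0.6368 -0.1686  0.104 ] yaw 1.8527872810187742 tilt 0.3216127022604868 w 0.0001993616082451155 
F [-2.4627  0.5381 13.4701] M [ 0.0459  0.5636 -0.0213] q [ 19.2  37.1 -13.9  93.4  10.8  50.6 -87. ]
cmd [-0.0265  0.0006 -0.0561] [ 0.0008 -0.0056  0.0009]
```

View pics/s21.png

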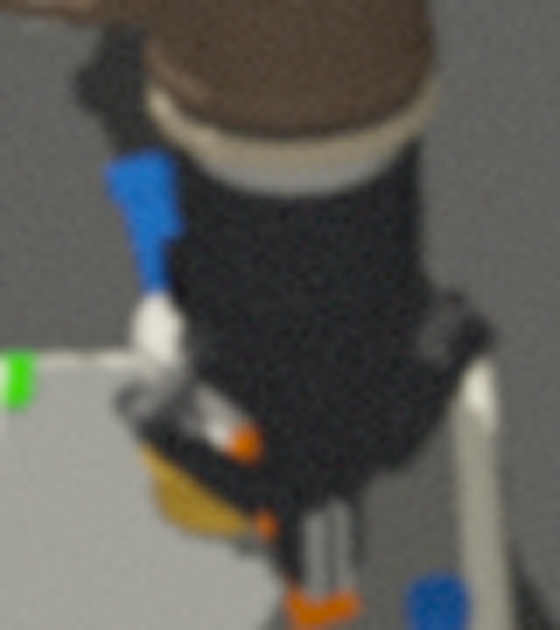

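The force is building steeply, about 13 N for under 1 mm. I'll lift off and check the arm angle.

Call:
servo_tool(
  commands=[
    [0,0,-0.01,0,0,0],
    [0,0,-0.05,0,0,0],
    [0,0,-0.1,0,0,0],
    [0,0,-0.15,0,0,0],
    [0,0,-0.15,0,0,0],
  ],
)

```text
clock: 20.05
position: [0.6393, -0.1685, 0.2621]
orientation: [[0.999, 0.032, 0.018], [0.032, -0.999, -0.003], [0.018, 0.003, -1.0]]
ft_force: [1.0, -0.1, -0.1]
grip_width: 0.0002
```

```bash
python3 st.py .5205 -.1724 .25 1.8; python3 - <<'E'
from h import *
S=robot.snapshot("scene"); crop(S,190,170,270,260,7,"pics/s22.png")
T=robot.snapshot("top"); crop(T,300,170,380,250,7,"pics/t22.png")
W=robot.snapshot("wrist");cv2.imwrite("pics/w22.png",W["image"])
c=np.array([.5535,-.1714,.087]);e=np.array([.9995,.0314,0])
for n,d in(("S",S),("W",W),("T",T)):
  for jd in(1.45,1.35,1.2):
    f=np.radians(58)-jd
    P=c+e*(.026+.072*np.cos(f))+np.array([0,0,.0148+.072*np.sin(f)]);print(n,jd,proj(d,P))
E
```

```text
t 20.05 p [ 0.6393 -0.1685  0.2621] yaw 1.858355682304252 tilt 1.024361343224476 w 0.0001930530754472702 
F [ 0.9846 -0.0842 -0.149 ] M [ 0.035  -0.0403  0.0328] q [ 19.9  28.6 -15.2  84.    7.8  67.5 -84.5]
cmd [-0.1191  0.      0.01  ] [ 0.0031 -0.0176  0.001 ]
S 1.45 [236.37832982 257.27011113]
S 1.35 [236.78455628 255.74360213]
S 1.2 [237.1575799  252.96524565]
W 1.45 [283.96202531 189.48575785]
W 1.35 [283.96984146 188.17434326]
W 1.2 [283.98235127 187.4563276 ]
T 1.45 [337.88936583 179.35533525]
T 1.35 [338.10217992 177.98263021]
T 1.2 [338.47411957 176.2891906 ]
```

View pics/s22.png

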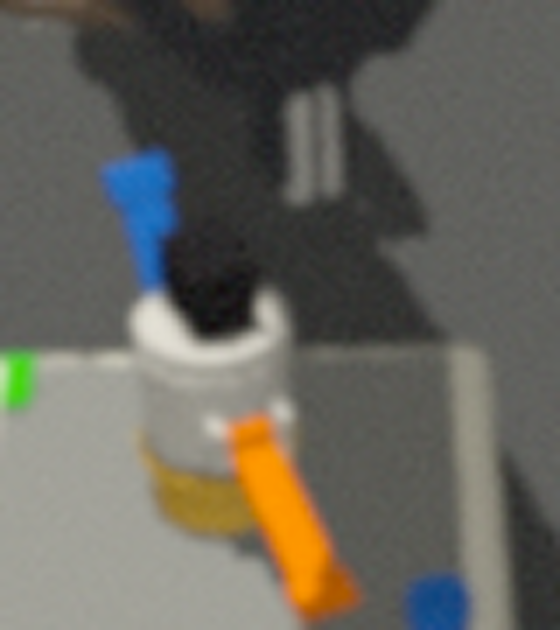

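View pics/w22.png

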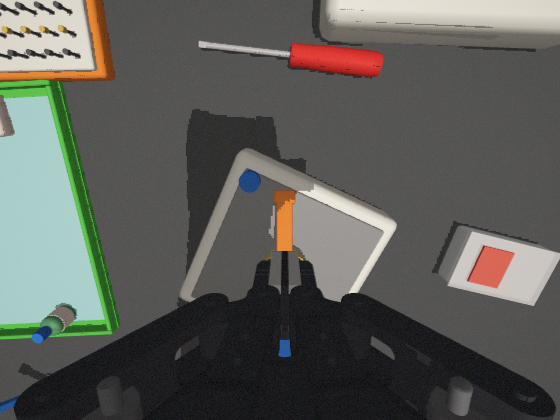

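```bash
python3 - <<'E'
from h import *
S=robot.snapshot("scene")
im=cv2.resize(S["image"][215:265,210:260],None,fx=12,fy=12,interpolation=cv2.INTER_CUBIC)
c=np.array([.5535,-.1714,.087]);e=np.array([.9995,.0314,0]);n=np.array([-.0314,.9995,0]);k=np.array([0,0,1.])
for jd,col in((1.45,(0,0,255)),(1.3,(255,0,255))):
    f=np.radians(58)-jd;d=e*np.cos(f)+k*np.sin(f);u=-e*np.sin(f)+k*np.cos(f)
    pin=c+.026*e+.0148*k
    def q(s,w,h):
        p=proj(S,pin+d*s+n*w+u*h);return tuple(int(round((a-b+.5)*12)) for a,b in zip(p,(210,215)))
    L=[(.072,.011,.004),(.072,-.011,.004),(.072,-.011,-.004),(.072,.011,-.004)]
    for i in range(4): cv2.line(im,q(*L[i]),q(*L[(i+1)%4]),col,1)
    cv2.line(im,q(0,.008,.003),q(.058,.008,.003),col,1);cv2.line(im,q(0,-.008,.003),q(.058,-.008,.003),col,1)
for a in np.linspace(0,6.28,120):
    p=proj(S,c+[.026*np.cos(a),.026*np.sin(a),.048]);cv2.circle(im,tuple(int(round((x-b+.5)*12)) for x,b in zip(p,(210,215))),1,(0,255,0),-1)
cv2.imwrite("pics/s23.png",im)
E
```

```text
(no output)
```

View pics/s23.png

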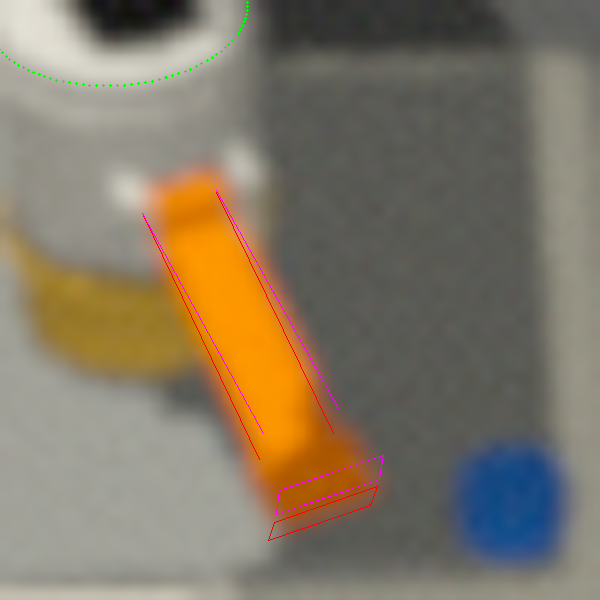

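```bash
cat > slope.py <<'E'
from h import *
import sys
S=robot.snapshot("scene")
c=np.array([.5535,-.1714,.087]);e=np.array([.9995,.0314,0]);k=np.array([0,0,1.])
def pred(side,jd):
    f=np.radians(58)-jd;ee=e*side;d=ee*np.cos(f)+k*np.sin(f);u=-ee*np.sin(f)+k*np.cos(f);pin=c+.026*ee+.0148*k
    a=proj(S,pin+.015*d+.003*u);b=proj(S,pin+.055*d+.003*u);return (b-a)[0]/(b-a)[1],a,b
h=cv2.cvtColor(S["image"],cv2.COLOR_BGR2HSV)
def meas(lo,hi,box,r0,r1):
    m=cv2.inRange(h,lo,hi);ys=[];xs=[]
    w=cv2.GaussianBlur(S["image"],(0,0),.01)
    for r in range(r0,r1):
        x=np.where(m[r,box[0]:box[2]]>0)[0]
        if len(x)>2: ys.append(r);xs.append(box[0]+(x[0]+x[-1])/2);print(r,x[0]+box[0],x[-1]+box[0])
    return np.polyfit(ys,xs,1)
if __name__=="__main__":
    for j in(1.2,1.3,1.4,1.45): print(j,pred(1,j))
    print(meas((5,120,90),(20,255,255),(205,220,255,265),228,262))
E
python3 slope.py
```

```text
1.2 (np.float64(0.6150318006296722), array([226.94791266, 235.41174541]), array([234.0832793 , 247.01336769]))
1.3 (np.float64(0.5537156455973434), array([226.96654092, 235.90713708]), array([233.98517434, 248.58265651]))
1.4 (np.float64(0.5019436596001797), array([226.9584814, 236.3628017]), array([233.78866519, 249.9702727 ]))
1.45 (np.float64(0.47868649223870935), array([226.94448276, 236.57429285]), array([233.65449762, 250.59184915]))
230 223 228
231 223 228
232 223 228
233 223 229
234 223 230
235 223 231
236 212 231
237 214 232
238 212 232
239 221 233
240 224 233
241 213 234
242 213 234
243 214 235
244 226 235
245 218 235
246 227 236
247 228 236
248 228 236
249 229 237
250 229 238
251 230 239
252 230 239
253 231 240
254 231 240
255 231 240
256 232 240
257 232 238
258 233 235
[  0.48300493 111.4226601 ]
```

The slope of the orange bar suggests the joint is near 1.4 rad, but that isn't conclusive. I'll press again farther out, where the leverage is better.

Call:
servo_tool(
  commands=[
    [0.005,0,0.03,0.003,-0.018,0],
    [0.006,0,0.075,0.003,-0.018,0],
    [0.007,0,0.11,0.003,-0.018,0],
    [0.007,0,0.14,0.003,-0.018,0],
    [0.007,0,0.144,0.003,-0.018,0],
  ],
)

```text
clock: 20.8
position: [0.6399, -0.1675, 0.1033]
orientation: [[0.999, 0.033, -0.023], [0.033, -0.999, 0.004], [-0.022, -0.005, -1.0]]
ft_force: [-1.6, -0.9, 1.9]
grip_width: 0.0002
```

```bash
python3 st.py .645 -.1685 .110 1.8
```

```text
t 20.8 p [ 0.6399 -0.1675  0.1033] yaw 1.882329466352995 tilt 1.3131423224538854 w 0.00019763068756976422 
F [-1.6156 -0.8639  1.9285] M [ 0.0091  0.4259 -0.0452] q [ 18.9  38.1 -13.9  91.4  10.6  53.1 -86.8]
cmd [ 0.0049  0.0011 -0.0068] [-0.0048  0.0224  0.0014]
```

Call:
servo_tool(
  commands=[
    [0.003,0.001,-0.003,-0.005,0.022,0],
    [0.005,0.001,-0.005,-0.005,0.022,0],
    [0.005,0.001,-0.005,-0.005,0.022,0],
    [0.005,0.001,-0.003,-0.005,0.022,0],
  ],
)

```text
clock: 21.2
position: [0.646, -0.1686, 0.1079]
orientation: [[0.999, 0.033, 0.002], [0.033, -0.999, -0.001], [0.002, 0.001, -1.0]]
ft_force: [0.1, -0.3, -0.2]
grip_width: -0.0001
```

Call:
servo_tool(
  commands=[
    [0,0,0.001,0,0,0],
    [0,0,0.002,0,0,0],
    [0,0,0.002,0,0,0],
  ],
)

```text
clock: 21.5
position: [0.6459, -0.1686, 0.1059]
orientation: [[0.999, 0.033, 0.002], [0.033, -0.999, -0.001], [0.002, 0.001, -1.0]]
ft_force: [-0.4, 1.1, 0.9]
grip_width: -0.0006
```

Call:
servo_tool(
  commands=[
    [0,0,0.001,0,0,0],
    [0,0,0.002,0,0,0],
    [0,0,0.002,0,0,0],
  ],
)

```text
clock: 21.8
position: [0.6458, -0.1686, 0.1037]
orientation: [[0.999, 0.033, 0.002], [0.033, -0.999, -0.001], [0.002, 0.001, -1.0]]
ft_force: [-0.2, -0.3, -0.2]
grip_width: -0.0002
```

Call:
servo_tool(
  commands=[
    [0,0,0.001,0,0,0],
    [0,0,0.002,0,0,0],
    [0,0,0.002,0,0,0],
  ],
)

```text
clock: 22.1
position: [0.6459, -0.1686, 0.1019]
orientation: [[0.999, 0.033, 0.002], [0.033, -0.999, -0.001], [0.002, 0.001, -1.0]]
ft_force: [-0.2, 0.5, 3.2]
grip_width: -0.0001
```

Call:
servo_tool(
  commands=[
    [0,0,0.001,0,0,0],
    [0,0,0.002,0,0,0],
    [0,0,0.002,0,0,0],
  ],
)

```text
clock: 22.4
position: [0.6461, -0.1686, 0.1]
orientation: [[0.999, 0.033, 0.003], [0.033, -0.999, -0.001], [0.003, 0.001, -1.0]]
ft_force: [0.2, 0.1, 4.5]
grip_width: -0.0
```

Call:
servo_tool(
  commands=[
    [0,0,0.001,0,0,0],
    [0,0,0.002,0,0,0],
    [0,0,0.002,0,0,0],
  ],
)

```text
clock: 22.7
position: [0.6464, -0.1687, 0.0985]
orientation: [[0.999, 0.033, 0.003], [0.033, -0.999, -0.001], [0.003, 0.001, -1.0]]
ft_force: [-2.2, 0.1, 7.9]
grip_width: -0.0001
```

Call:
servo_tool(
  commands=[
    [0,0,0.001,0,0,0],
    [0,0,0.002,0,0,0],
    [0,0,0.002,0,0,0],
  ],
)

```text
clock: 23.0
position: [0.647, -0.1687, 0.0975]
orientation: [[0.999, 0.033, 0.005], [0.033, -0.999, -0.001], [0.005, 0.002, -1.0]]
ft_force: [-1.7, -0.1, 10.4]
grip_width: -0.0001
```

Call:
servo_tool(
  commands=[
    [0,0,0.001,0,0,0],
    [0,0,0.0025,0,0,0],
    [0,0,0.0025,0,0,0],
    [0,0,0.0025,0,0,0],
  ],
)

```text
clock: 23.4
position: [0.648, -0.1687, 0.0965]
orientation: [[0.999, 0.033, 0.007], [0.033, -0.999, -0.002], [0.007, 0.002, -1.0]]
ft_force: [-2.3, 0.1, 12.8]
grip_width: -0.0
```

```bash
python3 st.py .645 -.1685 .110 1.8; python3 - <<'E'
from h import *
W=robot.snapshot("scene"); crop(W,190,170,270,260,7,"pics/s24.png")
E
```

```text
t 23.4 p [ 0.648  -0.1687  0.0965] yaw 1.8731837787414267 tilt 0.4270847086908066 w -2.4774286709295554e-05 
F [-2.3105  0.0896 12.7753] M [0.1479 0.5194 0.0069] q [ 18.8  38.4 -13.7  92.   11.1  50.5 -87.2]
cmd [-0.0029 -0.0003 -0.0136] [ 0.002  -0.0072  0.0013]
```

View pics/s24.png

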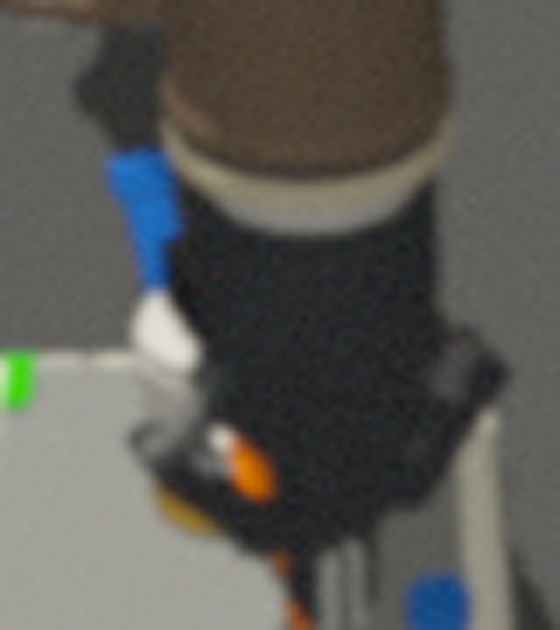

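Call:
servo_tool(
  commands=[
    [0,0,-0.01,0,0,0],
    [0,0,-0.05,0,0,0],
    [0,0,-0.1,0,0,0],
    [0,0,-0.14,0,0,0],
    [0,0,-0.14,0,0,0],
  ],
)

```text
clock: 23.95
position: [0.6498, -0.1687, 0.2433]
orientation: [[0.999, 0.033, 0.017], [0.033, -0.999, -0.003], [0.017, 0.004, -1.0]]
ft_force: [0.7, -0.7, 0.5]
grip_width: -0.0001
```

```bash
python3 st.py .5205 -.1724 .25 1.8; python3 slope.py; python3 - <<'E'
from h import *
S=robot.snapshot("scene"); crop(S,210,215,260,265,12,"pics/s25.png")
T=robot.snapshot("top"); crop(T,310,160,370,230,9,"pics/t25.png")
W=robot.snapshot("wrist");cv2.imwrite("pics/w25.png",W["image"])
E
```

```text
t 23.95 p [ 0.6498 -0.1687  0.2433] yaw 1.8665674752091703 tilt 1.0038237237311098 w -8.343269455022557e-05 
F [ 0.6721 -0.6905  0.4578] M [ 0.0332  0.0587 -0.0128] q [ 19.5  30.3 -15.   83.8   8.3  66.  -84.9]
cmd [-0.1292 -0.0004 -0.0089] [ 0.004  -0.0171  0.0011]
1.2 (np.float64(0.6150318006296722), array([226.94791266, 235.41174541]), array([234.0832793 , 247.01336769]))
1.3 (np.float64(0.5537156455973434), array([226.96654092, 235.90713708]), array([233.98517434, 248.58265651]))
1.4 (np.float64(0.5019436596001797), array([226.9584814, 236.3628017]), array([233.78866519, 249.9702727 ]))
1.45 (np.float64(0.47868649223870935), array([226.94448276, 236.57429285]), array([233.65449762, 250.59184915]))
230 224 228
231 223 228
232 223 228
233 223 229
234 223 229
235 223 231
236 223 231
237 214 232
238 218 232
239 223 233
240 224 233
241 224 233
242 213 234
243 225 234
244 225 234
245 217 235
246 227 235
247 228 236
248 228 236
249 229 237
250 229 238
251 230 239
252 230 239
253 230 240
254 231 240
255 231 240
256 231 240
257 232 239
258 232 237
[  0.43990148 122.54334975]
```

View pics/s25.png

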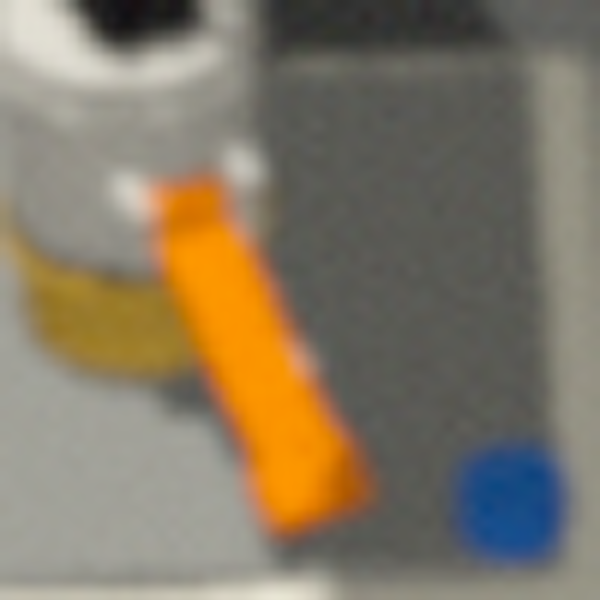

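View pics/w25.png

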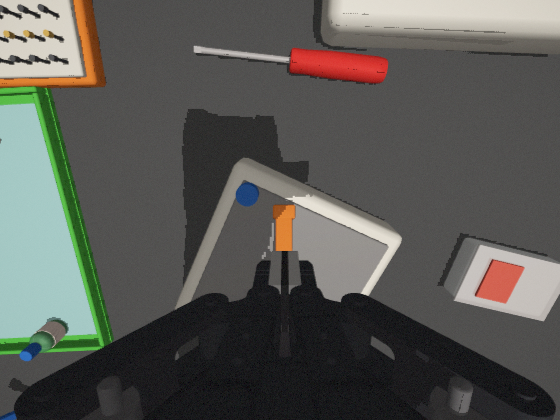

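Compared with the previous crop, the end of the orange arm has gone down about 1.7 px, roughly 0.1 rad, and now nearly fits the 1.45 prediction. Next is the blue arm; I'll press orange again afterwards.

Call:
servo_tool(
  commands=[
    [-0.04,0,-0.009,0.004,-0.017,0.001],
    [-0.08,0,-0.009,0.004,-0.017,0.001],
    [-0.12,0,-0.009,0.004,-0.017,0.001],
    [-0.129,0,-0.009,0.004,-0.017,0.001],
    [-0.129,0,-0.009,0.004,-0.017,0.001],
  ],
)

```text
clock: 24.65
position: [0.5155, -0.173, 0.2427]
orientation: [[0.999, 0.031, -0.014], [0.031, -1.0, 0.002], [-0.014, -0.003, -1.0]]
ft_force: [1.3, -1.1, -1.5]
grip_width: 0.0003
```

```bash
python3 st.py .5205 -.1724 .195 1.8; python3 - <<'E'
from h import *
S=robot.snapshot("scene"); crop(S,210,215,260,265,12,"pics/s26.png")
W=robot.snapshot("wrist");cv2.imwrite("pics/w26.png",W["image"])
E
```

```text
t 24.65 p [ 0.5155 -0.173   0.2427] yaw 1.7547726315656227 tilt 0.8382331196306175 w 0.00029675820355955365 
F [ 1.3194 -1.0616 -1.4583] M [ 0.0089 -0.0997  0.0412] q [ 25.3  19.7 -16.3 100.9   6.2  61.1 -81.4]
cmd [ 0.0057 -0.0003  0.0476] [-0.0025  0.0144 -0.0008]
```

View pics/w26.png

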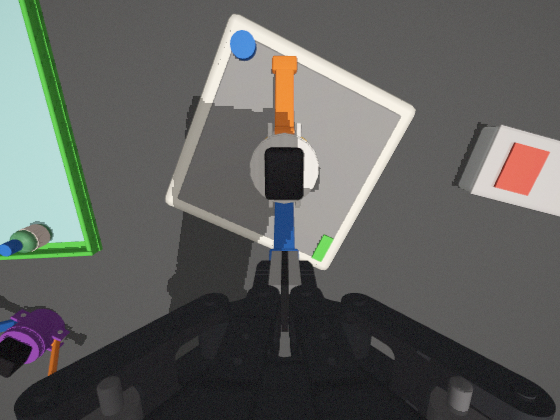

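Call:
servo_tool(
  commands=[
    [0.005,0,0.0,-0.002,0.014,0],
    [0.005,0,0.01,-0.002,0.014,0],
    [0.005,0,0.025,-0.002,0.014,0],
    [0.005,0,0.035,-0.002,0.014,0],
    [0.005,0,0.035,-0.002,0.014,0],
  ],
)

```text
clock: 25.25
position: [0.5218, -0.1719, 0.2059]
orientation: [[0.999, 0.032, -0.001], [0.032, -0.999, 0.002], [-0.001, -0.002, -1.0]]
ft_force: [-0.2, -0.6, -0.4]
grip_width: 0.0001
```

```bash
python3 st.py .5205 -.1724 .173 1.8
```

```text
t 25.25 p [ 0.5218 -0.1719  0.2059] yaw 1.8490032524191204 tilt 0.13938550189666046 w 5.720066857004492e-05 
F [-0.1894 -0.6053 -0.3661] M [ 0.0041 -0.0373  0.0178] q [ 24.9  21.9 -16.1 103.4   7.1  55.8 -82.3]
cmd [-0.0013  0.0005  0.0329] [-0.002   0.0014  0.0009]
```

Call:
servo_tool(
  commands=[
    [-0.001,0,0.006,0,0,0],
    [-0.001,0,0.014,0,0,0],
    [-0.001,0,0.02,0,0,0],
    [-0.001,0,0.02,0,0,0],
  ],
)

```text
clock: 25.65
position: [0.5203, -0.1718, 0.185]
orientation: [[0.999, 0.032, -0.003], [0.032, -0.999, 0.002], [-0.003, -0.002, -1.0]]
ft_force: [1.0, 0.2, -1.5]
grip_width: -0.0002
```

Call:
servo_tool(
  commands=[
    [0,0,0.006,0,0,0],
    [0,0,0.012,0,0,0],
    [0,0,0.013,0,0,0],
  ],
)

```text
clock: 25.95
position: [0.5199, -0.1717, 0.1712]
orientation: [[0.999, 0.032, -0.004], [0.032, -0.999, 0.003], [-0.004, -0.003, -1.0]]
ft_force: [-0.0, -0.0, -0.0]
grip_width: -0.0
```

```bash
python3 st.py .5205 -.1724 .173 1.8; python3 - <<'E'
from h import *
S=robot.snapshot("scene"); crop(S,190,170,270,260,7,"pics/s27.png")
W=robot.snapshot("wrist");cv2.imwrite("pics/w27.png",W["image"])
E
```

```text
t 25.95 p [ 0.5199 -0.1717  0.1712] yaw 1.8497309106834185 tilt 0.2657452251568305 w -4.7754126451486845e-05 
F [-0.0304 -0.0189 -0.0001] M [-0.0191  0.005  -0.0468] q [ 24.6  24.1 -15.8 105.8   8.   51.5 -83.2]
cmd [ 0.0006  0.0007 -0.0018] [-0.0027  0.0038  0.0009]
```

View pics/s27.png

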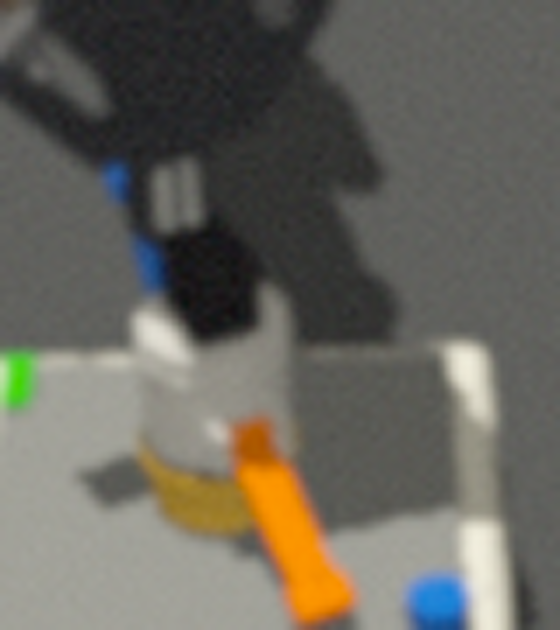

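View pics/w27.png

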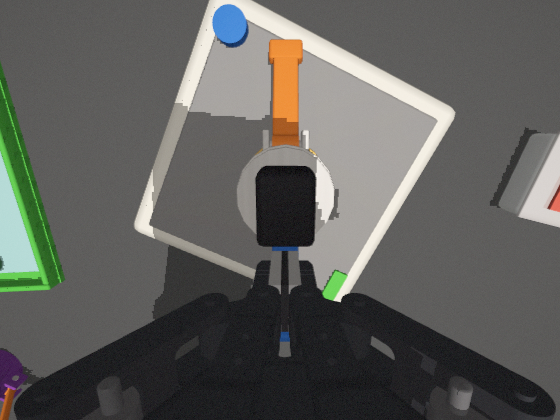

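The fingers are between the block and the blue arm with zero force. I'll mirror the sequence used on the orange arm.

Call:
servo_tool(
  commands=[
    [-0.003,0.0005,0,-0.003,0.003,0],
    [-0.006,0.0005,0,-0.003,0.003,0],
    [-0.009,0.0005,0,-0.003,0.003,0],
    [-0.012,0.0005,0,-0.003,0.003,0],
  ],
)

```text
clock: 26.45
position: [0.509, -0.1726, 0.1724]
orientation: [[0.999, 0.033, 0.002], [0.033, -0.999, -0.001], [0.002, 0.001, -1.0]]
ft_force: [5.3, -0.5, -0.4]
grip_width: -0.0001
```

Call:
servo_tool(
  commands=[
    [-0.003,0,0.001,0,0,0],
    [-0.006,0,0.003,0,0,0],
    [-0.009,0,0.006,0,0,0],
    [-0.01,0,0.007,0,0,0],
  ],
)

```text
clock: 26.85
position: [0.4988, -0.1729, 0.1652]
orientation: [[0.999, 0.032, 0.003], [0.032, -0.999, -0.001], [0.003, 0.001, -1.0]]
ft_force: [3.6, 0.2, 1.8]
grip_width: -0.0001
```

```bash
python3 st.py .488 -.1735 .148 1.8; python3 - <<'E'
from h import *
S=robot.snapshot("scene"); crop(S,190,170,270,260,7,"pics/s28.png")
E
```

```text
t 26.85 p [ 0.4988 -0.1729  0.1652] yaw 1.8579500802280815 tilt 0.15289332042748355 w -0.00012047509108742306 
F [3.619  0.232  1.8477] M [ 0.0415 -0.8776 -0.0413] q [ 25.5  22.7 -15.9 109.1   8.1  49.2 -82.7]
cmd [-0.0109  0.0002  0.0172] [ 0.0008 -0.0025  0.001 ]
```

View pics/s28.png

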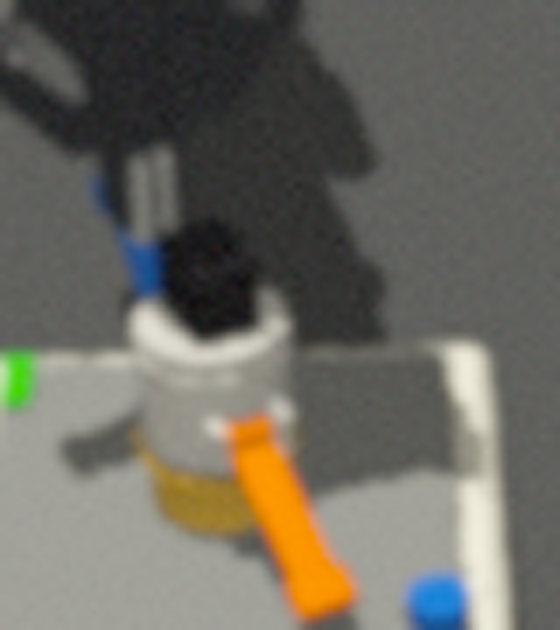

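The blue arm is swinging with about 4 N. Continuing along the arc.

Call:
servo_tool(
  commands=[
    [-0.003,0,0.004,0,0,0],
    [-0.006,0,0.008,0,0,0],
    [-0.009,0,0.013,0,0,0],
    [-0.011,0,0.017,0,0,0],
  ],
)

```text
clock: 27.3
position: [0.4874, -0.1734, 0.1476]
orientation: [[0.999, 0.032, 0.002], [0.032, -0.999, -0.001], [0.002, 0.001, -1.0]]
ft_force: [2.2, -0.5, 4.2]
grip_width: 0.0002
```

Call:
servo_tool(
  commands=[
    [-0.002,0,0.004,0,0,0],
    [-0.003,0,0.008,0,0,0],
    [-0.004,0,0.012,0,0,0],
    [-0.005,0,0.016,0,0,0],
    [-0.005,0,0.018,0,0,0],
  ],
)

```text
clock: 27.8
position: [0.4822, -0.1736, 0.1292]
orientation: [[0.999, 0.032, 0.002], [0.032, -0.999, -0.001], [0.002, 0.001, -1.0]]
ft_force: [2.8, 0.0, 5.9]
grip_width: 0.0002
```

Call:
servo_tool(
  commands=[
    [-0.002,0,0.003,0,0,0],
    [-0.004,0,0.006,0,0,0],
    [-0.006,0,0.009,0,0,0],
    [-0.006,0,0.009,0,0,0],
  ],
)

```text
clock: 28.2
position: [0.4756, -0.1738, 0.1199]
orientation: [[0.999, 0.032, 0.0], [0.032, -0.999, -0.001], [0.0, 0.001, -1.0]]
ft_force: [2.0, -0.4, 3.8]
grip_width: -0.0
```

```bash
python3 st.py .465 -.174 .11 1.8
```

```text
t 28.2 p [ 0.4756 -0.1738  0.1199] yaw 1.8394651288436226 tilt 0.041814688741400326 w -1.2088268603288122e-05 
F [ 2.0366 -0.4367  3.7766] M [-0.0334 -0.3937  0.0156] q [ 25.8  24.5 -15.4 114.5   9.5  42.2 -83.5]
cmd [-0.0106 -0.0001  0.0099] [ 0.0006 -0.0004  0.0007]
```

Call:
servo_tool(
  commands=[
    [-0.003,0,0.003,0,0,0],
    [-0.006,0,0.006,0,0,0],
    [-0.009,0,0.009,0,0,0],
    [-0.012,0,0.012,0,0,0],
    [-0.014,0,0.014,0,0,0],
  ],
)

```text
clock: 28.7
position: [0.4608, -0.1743, 0.1055]
orientation: [[0.999, 0.032, -0.001], [0.032, -0.999, -0.0], [-0.001, 0.0, -1.0]]
ft_force: [0.7, 0.3, 3.3]
grip_width: -0.0001
```

Call:
servo_tool(
  commands=[
    [0,0,0.001,0,0,0],
    [0,0,0.003,0,0,0],
    [0,0,0.003,0,0,0],
  ],
)

```text
clock: 29.0
position: [0.4604, -0.1742, 0.1022]
orientation: [[0.999, 0.032, -0.002], [0.032, -0.999, -0.0], [-0.002, 0.0, -1.0]]
ft_force: [0.4, 0.4, 4.3]
grip_width: 0.0003
```

Call:
servo_tool(
  commands=[
    [0,0,0.001,0,0,0],
    [0,0,0.002,0,0,0],
    [0,0,0.002,0,0,0],
  ],
)

```text
clock: 29.3
position: [0.4608, -0.1743, 0.1004]
orientation: [[0.999, 0.032, -0.001], [0.032, -0.999, -0.001], [-0.001, 0.0, -1.0]]
ft_force: [0.4, 0.7, 8.2]
grip_width: 0.0001
```

Call:
servo_tool(
  commands=[
    [0,0,0.001,0,0,0],
    [0,0,0.002,0,0,0],
    [0,0,0.002,0,0,0],
  ],
)

```text
clock: 29.6
position: [0.4612, -0.1744, 0.0991]
orientation: [[0.999, 0.032, -0.0], [0.032, -0.999, -0.001], [-0.0, 0.001, -1.0]]
ft_force: [-1.5, 0.1, 14.2]
grip_width: -0.0002
```

Call:
servo_tool(
  commands=[
    [0,0,0.001,0,0,0],
    [0,0,0.0015,0,0,0],
    [0,0,0.0015,0,0,0],
  ],
)

```text
clock: 29.9
position: [0.4613, -0.1745, 0.0985]
orientation: [[0.999, 0.032, 0.0], [0.032, -0.999, -0.002], [0.0, 0.002, -1.0]]
ft_force: [-2.6, 1.3, 18.1]
grip_width: -0.0001
```

Call:
servo_tool(
  commands=[
    [0,0,0.001,0,0,0],
    [0,0,0.0015,0,0,0],
    [0,0,0.0015,0,0,0],
  ],
)

```text
clock: 30.2
position: [0.4615, -0.1745, 0.0981]
orientation: [[0.999, 0.032, 0.001], [0.032, -0.999, -0.002], [0.001, 0.002, -1.0]]
ft_force: [-4.5, 0.9, 21.5]
grip_width: -0.0001
```

The blue arm is now stiff at 21 N, so I'll stop there, lift and look.

Call:
servo_tool(
  commands=[
    [0,0,-0.01,0,0,0],
    [0,0,-0.05,0,0,0],
    [0,0,-0.1,0,0,0],
    [0,0,-0.14,0,0,0],
    [0,0,-0.15,0,0,0],
  ],
)

```text
clock: 30.7
position: [0.4628, -0.1744, 0.2522]
orientation: [[0.999, 0.032, 0.006], [0.032, -0.999, -0.004], [0.006, 0.004, -1.0]]
ft_force: [0.4, -0.1, -0.1]
grip_width: 0.0
```

```bash
python3 st.py .648 -.1685 .25 1.8;  python3 - <<'E'
from h import *
S=robot.snapshot("scene"); 
im=cv2.resize(S["image"][195:265,195:265],None,fx=8,fy=8,interpolation=cv2.INTER_CUBIC)
T=robot.snapshot("top");it=cv2.resize(T["image"][170:245,305:380],None,fx=8,fy=8,interpolation=cv2.INTER_CUBIC)
c=np.array([.5535,-.1714,.087]);e=np.array([.9995,.0314,0]);n=np.array([-.0314,.9995,0]);k=np.array([0,0,1.])
for cam,I,o in((S,im,(195,195)),(T,it,(305,170))):
 for sd in(1,-1):
  for jd,col in((1.45,(0,0,255)),(1.3,(255,0,255))):
    f=np.radians(58)-jd;d=sd*e*np.cos(f)+k*np.sin(f);u=-sd*e*np.sin(f)+k*np.cos(f);pin=c+.026*e*sd+.0148*k
    def q(s,w,h):
        p=proj(cam,pin+d*s+n*w+u*h);return tuple(int(round((a-b+.5)*8)) for a,b in zip(p,o))
    L=[(.072,.011,.004),(.072,-.011,.004),(.072,-.011,-.004),(.072,.011,-.004)]
    for i in range(4): cv2.line(I,q(*L[i]),q(*L[(i+1)%4]),col,1)
cv2.imwrite("pics/s30.png",im);cv2.imwrite("pics/t30.png",it)
W=robot.snapshot("wrist");cv2.imwrite("pics/w30.png",W["image"])
E
```

```text
t 30.7 p [ 0.4628 -0.1744  0.2522] yaw 1.8329829828184214 tilt 0.40426511265485193 w 4.115684892153146e-05 
F [ 0.4163 -0.0581 -0.0603] M [ 0.0212 -0.0227  0.0282] q [ 28.5  14.1 -17.2 107.4   5.   58.9 -78.9]
cmd [ 0.1853 -0.      0.0033] [ 0.004  -0.0058  0.0006]
```

View pics/s30.png

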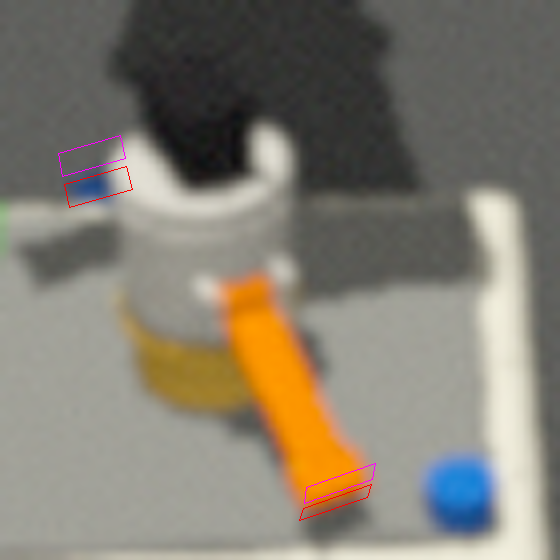

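View pics/t30.png

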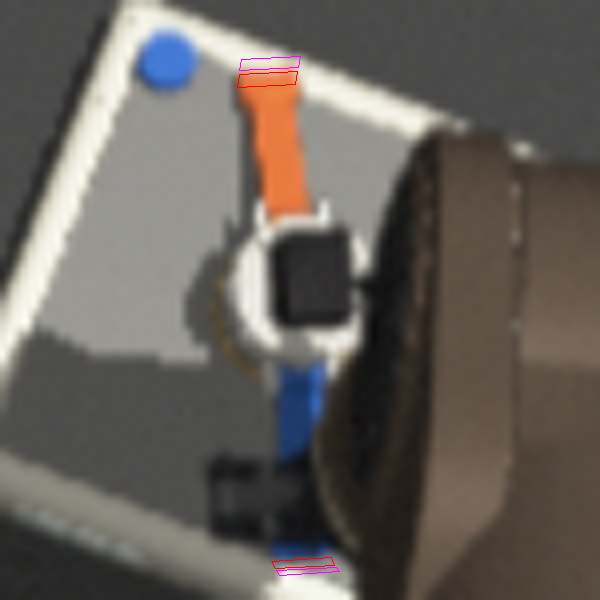

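View pics/w30.png

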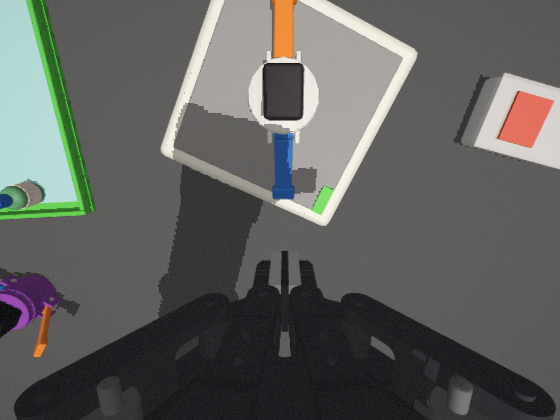

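Both arms are down, and the blue one matches the 1.45 outline. Orange looks possibly 0.03–0.05 short, so I'll press it again to a firm stop.

Call:
servo_tool(
  commands=[
    [0.045,0,0.0,0.004,-0.006,0],
    [0.09,0,0.0,0.004,-0.006,0],
    [0.13,0,0.0,0.004,-0.006,0],
    [0.165,0,0.0,0.004,-0.006,0],
    [0.182,0,0.0,0.004,-0.006,0],
  ],
)

```text
clock: 31.35
position: [0.6443, -0.1674, 0.2439]
orientation: [[0.999, 0.033, -0.01], [0.033, -0.999, 0.003], [-0.01, -0.003, -1.0]]
ft_force: [-0.4, 0.3, -0.3]
grip_width: 0.0003
```

```bash
python3 st.py .6465 -.1685 .20 1.8
```

```text
t 31.35 p [ 0.6443 -0.1674  0.2439] yaw 1.9023911482237743 tilt 0.5974794685476229 w 0.00028263057282393956 
F [-0.3684  0.2771 -0.2598] M [-0.0525 -0.066  -0.0112] q [ 20.   30.7 -15.8  83.1   8.5  68.  -85.1]
cmd [0.0026 0.0014 0.0439] [-0.0035  0.0098  0.0018]
```

Call:
servo_tool(
  commands=[
    [0.003,0.001,0.015,-0.003,0.01,0.002],
    [0.003,0.001,0.04,-0.003,0.01,0.002],
    [0.003,0.001,0.07,-0.003,0.01,0.002],
    [0.003,0.001,0.1,-0.003,0.01,0.002],
    [0.003,0.001,0.115,-0.003,0.01,0.002],
  ],
)

```text
clock: 31.85
position: [0.6431, -0.1674, 0.1233]
orientation: [[0.999, 0.032, -0.008], [0.032, -0.999, 0.002], [-0.008, -0.002, -1.0]]
ft_force: [-1.2, -1.0, 0.4]
grip_width: 0.0005
```

```bash
python3 st.py .6465 -.1685 .102 1.8
```

```text
t 31.85 p [ 0.6431 -0.1674  0.1233] yaw 1.8114752717183906 tilt 0.4595017915439081 w 0.0004655827713073229 
F [-1.1767 -1.0249  0.3747] M [-0.0005 -0.0482  0.0093] q [ 19.5  36.8 -14.9  90.8  10.9  54.3 -87.2]
cmd [0.0035 0.0013 0.0213] [-0.0022  0.0077  0.0002]
```

Call:
servo_tool(
  commands=[
    [0.003,0.001,0.006,-0.002,0.008,0],
    [0.004,0.001,0.014,-0.002,0.008,0],
    [0.004,0.001,0.02,-0.002,0.008,0],
    [0.004,0.001,0.022,-0.002,0.008,0],
    [0.004,0.001,0.022,-0.002,0.008,0],
  ],
)

```text
clock: 32.35
position: [0.6476, -0.1683, 0.1023]
orientation: [[1.0, 0.032, 0.002], [0.032, -1.0, -0.0], [0.002, 0.0, -1.0]]
ft_force: [-0.9, 0.0, 4.1]
grip_width: -0.0002
```

Call:
servo_tool(
  commands=[
    [0,0,0.001,0,0,0],
    [0,0,0.003,0,0,0],
    [0,0,0.003,0,0,0],
  ],
)

```text
clock: 32.65
position: [0.6482, -0.1684, 0.1002]
orientation: [[0.999, 0.031, 0.003], [0.031, -1.0, -0.001], [0.003, 0.001, -1.0]]
ft_force: [-1.1, 0.6, 8.1]
grip_width: -0.0003
```

Call:
servo_tool(
  commands=[
    [0,0,0.001,0,0,0],
    [0,0,0.002,0,0,0],
    [0,0,0.002,0,0,0],
  ],
)

```text
clock: 32.95
position: [0.6488, -0.1684, 0.0995]
orientation: [[0.999, 0.032, 0.005], [0.032, -1.0, -0.001], [0.005, 0.001, -1.0]]
ft_force: [-2.4, 0.7, 9.7]
grip_width: 0.0
```

Call:
servo_tool(
  commands=[
    [0,0,0.001,0,0,0],
    [0,0,0.002,0,0,0],
    [0,0,0.002,0,0,0],
  ],
)

```text
clock: 33.25
position: [0.6495, -0.1685, 0.0989]
orientation: [[0.999, 0.031, 0.007], [0.031, -1.0, -0.001], [0.007, 0.002, -1.0]]
ft_force: [-2.4, -0.4, 11.0]
grip_width: 0.0001
```

Call:
servo_tool(
  commands=[
    [-0.001,0,0.001,0,-0.004,0],
    [-0.002,0,0.003,0,-0.007,0],
    [-0.002,0,0.003,0,-0.007,0],
  ],
)

```text
clock: 33.55
position: [0.6492, -0.1685, 0.098]
orientation: [[0.999, 0.031, 0.004], [0.031, -1.0, -0.002], [0.004, 0.002, -1.0]]
ft_force: [-1.6, 1.4, 13.4]
grip_width: -0.0002
```

Call:
servo_tool(
  commands=[
    [-0.001,0,0.001,0,0,0],
    [-0.001,0,0.002,0,0,0],
    [-0.001,0,0.002,0,0,0],
  ],
)

```text
clock: 33.85
position: [0.6493, -0.1685, 0.0981]
orientation: [[0.999, 0.031, 0.007], [0.031, -1.0, -0.003], [0.007, 0.003, -1.0]]
ft_force: [-2.0, 1.0, 14.1]
grip_width: -0.0003
```

```bash
python3 st.py .6465 -.1685 .102 1.8; python3 - <<'E'
from h import *
T=robot.snapshot("top");crop(T,305,160,380,235,8,"pics/t31.png")
S=robot.snapshot("scene"); crop(S,195,195,265,265,8,"pics/s31.png")
E
```

```text
t 33.85 p [ 0.6493 -0.1685  0.0981] yaw 1.8044343784711345 tilt 0.4326224872453741 w -0.0002963600697748148 
F [-2.0197  1.0461 14.1494] M [0.1406 0.7336 0.0034] q [ 19.2  38.4 -14.5  91.7  11.7  50.9 -87.8]
cmd [-0.0028 -0.0001 -0.004 ] [ 0.0028 -0.007   0.0001]
```

View pics/s31.png

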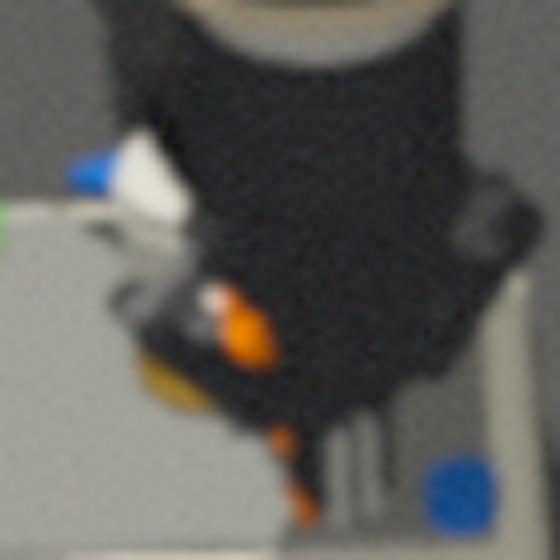

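Call:
servo_tool(
  commands=[
    [0,0,-0.01,0,0,0],
    [0,0,-0.05,0,0,0],
    [0,0,-0.1,0,0,0],
    [0.04,0,-0.15,0,0,0],
    [0.09,0,-0.17,0,0,0],
  ],
)

```text
clock: 34.45
position: [0.7241, -0.1669, 0.2668]
orientation: [[0.999, 0.03, 0.012], [0.03, -1.0, -0.004], [0.012, 0.005, -1.0]]
ft_force: [2.7, -0.7, -0.1]
grip_width: 0.0004
```

Call:
servo_tool(
  commands=[
    [0.03,0.06,-0.03,0,0,0],
    [0.03,0.11,-0.05,0,0,0],
    [0.03,0.16,-0.05,0,0,0],
    [0.03,0.2,-0.05,0,0,0],
    [0.03,0.2,-0.05,0,0,0],
  ],
)

```text
clock: 34.95
position: [0.7575, -0.3729, 0.3179]
orientation: [[1.0, 0.023, 0.011], [0.024, -1.0, -0.008], [0.011, 0.008, -1.0]]
ft_force: [-0.2, -0.8, -0.3]
grip_width: -0.0003
```

```bash
cat > ov.py <<'E'
from h import *
import sys
S=robot.snapshot("scene"); T=robot.snapshot("top")
im=cv2.resize(S["image"][195:265,195:265],None,fx=8,fy=8,interpolation=cv2.INTER_CUBIC)
it=cv2.resize(T["image"][170:245,305:380],None,fx=8,fy=8,interpolation=cv2.INTER_CUBIC)
c=np.array([.5535,-.1714,.087]);e=np.array([.9995,.0314,0]);n=np.array([-.0314,.9995,0]);k=np.array([0,0,1.])
for cam,I,o in((S,im,(195,195)),(T,it,(305,170))):
 for sd in(1,-1):
  for jd,col in((1.45,(0,0,255)),(1.3,(255,0,255))):
    f=np.radians(58)-jd;d=sd*e*np.cos(f)+k*np.sin(f);u=-sd*e*np.sin(f)+k*np.cos(f);pin=c+.026*e*sd+.0148*k
    def q(s,w,h):
        p=proj(cam,pin+d*s+n*w+u*h);return tuple(int(round((a-b+.5)*8)) for a,b in zip(p,o))
    L=[(.072,.011,.004),(.072,-.011,.004),(.072,-.011,-.004),(.072,.011,-.004)]
    for i in range(4): cv2.line(I,q(*L[i]),q(*L[(i+1)%4]),col,1)
cv2.imwrite(sys.argv[1],np.hstack([im[:,:],cv2.resize(it,(560,560))])[:, :] if 0 else im);cv2.imwrite(sys.argv[2],it)
E
python3 ov.py pics/s32.png pics/t32.png; python3 st.py
```

```text
t 35.05 p [ 0.758  -0.3706  0.3171] yaw 1.401466973757673 tilt 0.6956840267577884 w -2.22185762322421e-05 
F [ 0.1149 -0.6933  0.7121] M [ 0.0272 -0.0349 -0.0316] q [ 26.4  47.9 -12.1  40.7   9.1  91.3 -70. ]
```

View pics/s32.png

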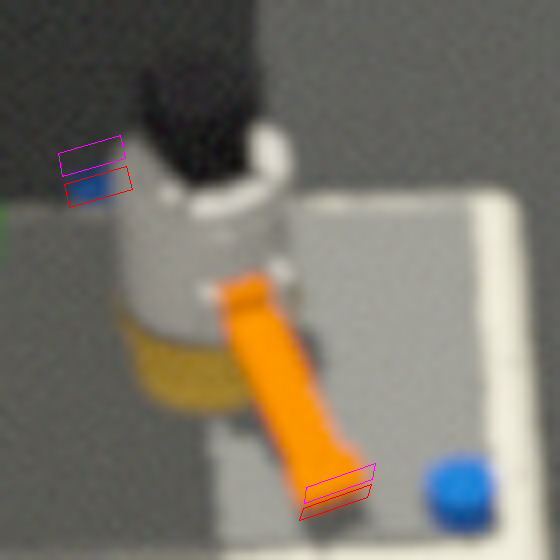

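View pics/t32.png

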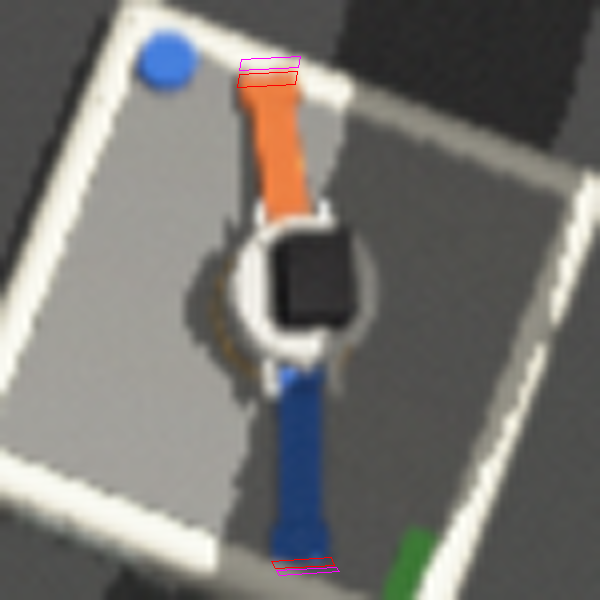

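From fixed views, orange hasn't moved since the previous press. Before handing in I'll take a side-on wrist view to measure both arm angles.

Call:
servo_tool(
  commands=[
    [-0.03,-0.01,0.0,0.15,0,0],
    [-0.07,-0.02,0.02,0.3,0,0],
    [-0.11,-0.03,0.04,0.45,0,0],
    [-0.15,-0.04,0.06,0.6,0,0],
    [-0.18,-0.04,0.07,0.7,0,0],
  ],
)

```text
clock: 35.55
position: [0.5749, -0.3344, 0.2439]
orientation: [[1.0, 0.024, -0.009], [0.024, -0.764, 0.645], [0.008, -0.645, -0.765]]
ft_force: [0.6, -1.8, -1.2]
grip_width: 0.0
```

```bash
python3 st.py; python3 - <<'E'
from h import *
s=robot.read_state();print(s["orientation"])
W=robot.snapshot("wrist");cv2.imwrite("pics/w33.png",W["image"]);print(proj(W,[.5535,-.1714,.1]))
E
```

```text
t 35.55 p [ 0.5749 -0.3344  0.2439] yaw 1.3697063440338777 tilt 40.13591965156465 w 8.583284879010754e-06 
F [ 0.6426 -1.8483 -1.2162] M [-0.7735  0.0192  0.046 ] q [ 52.   48.3 -25.7  63.8 -14.6  93.3 -55.9]
[[ 0.99968096  0.0235351  -0.00916889]
 [ 0.02390281 -0.76419869  0.64453783]
 [ 0.00816241 -0.64455136 -0.76451744]]
[256.3958593  205.31005701]
```

View pics/w33.png

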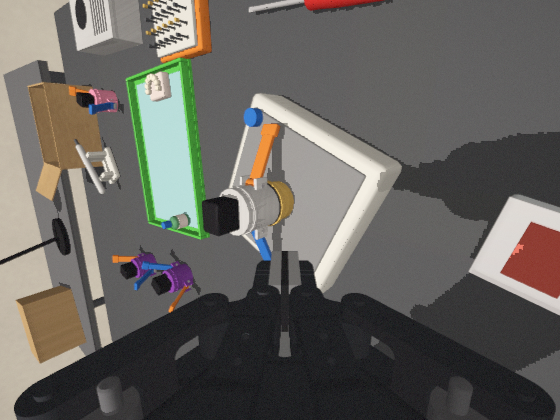

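This view works. The coupling is at (250,205), with orange above it and blue below, both seen partly in profile.

```bash
cat > ov2.py <<'E'
from h import *
import sys
W=robot.snapshot("wrist");c0=proj(W,[.5535,-.1714,.1]).astype(int);o=(c0[0]-60,c0[1]-95)
raw=cv2.resize(W["image"][o[1]:o[1]+170,o[0]:o[0]+120],None,fx=4.5,fy=4.5,interpolation=cv2.INTER_CUBIC)[:600];im=raw.copy();F=4.5
c=np.array([.5535,-.1714,.087]);e=np.array([.9995,.0314,0]);n=np.array([-.0314,.9995,0]);k=np.array([0,0,1.])
def Q(p): return tuple(int(round((a-b+.5)*F)) for a,b in zip(proj(W,p),o))
for sd in(1,-1):
  for jd,col in((1.45,(0,0,255)),(1.3,(255,0,255))):
    f=np.radians(58)-jd;d=sd*e*np.cos(f)+k*np.sin(f);u=-sd*e*np.sin(f)+k*np.cos(f);pin=c+.026*e*sd+.0148*k
    q=lambda s,w,h:Q(pin+d*s+n*w+u*h)
    L=[(.072,.011,.004),(.072,-.011,.004),(.072,-.011,-.004),(.072,.011,-.004)]
    for i in range(4): cv2.line(im,q(*L[i]),q(*L[(i+1)%4]),col,1)
    for w in(.008,-.008): cv2.line(im,q(.01,w,.003),q(.058,w,.003),col,1)
for z in(0,.048):
  for a in np.linspace(0,6.28,150): cv2.circle(im,Q(c+[.026*np.cos(a),.026*np.sin(a),z]),0,(0,255,0),-1)
cv2.imwrite(sys.argv[1],np.hstack([raw,im])[:, :] if raw.shape[1]*2<=800 else cv2.resize(np.hstack([raw,im]),(800,int(raw.shape[0]*800/(2*raw.shape[1])))))
cv2.imwrite("pics/ov2big.png",im)
E
python3 ov2.py pics/w34.png
```

```text
(no output)
```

View pics/w34.png

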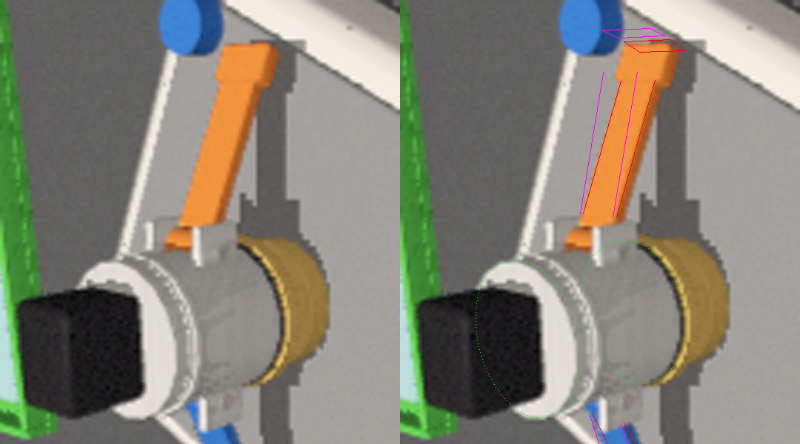

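View pics/ov2big.png

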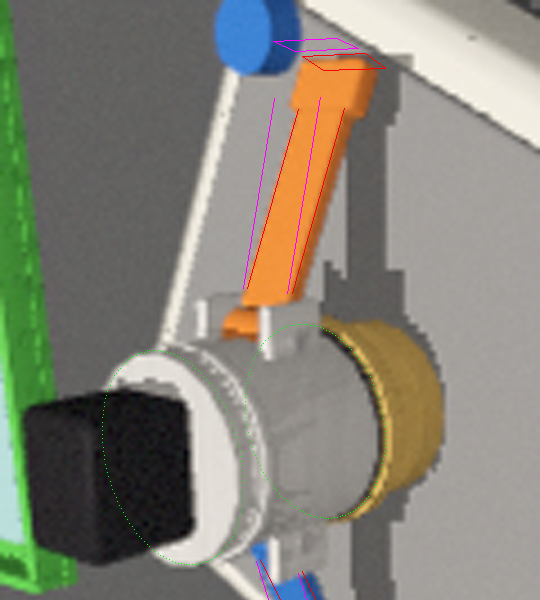

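Orange follows the 1.45 lines exactly. Next I'll check blue in the same view.

```bash
sed -e 's/c0\[1\]-95/c0[1]-20/' -e 's/+170/+90/' -e 's/4\.5/6/g' -e 's/ov2big/ov3big/' ov2.py > ov3.py; python3 ov3.py pics/w35.png
```

```text
(no output)
```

View pics/w35.png

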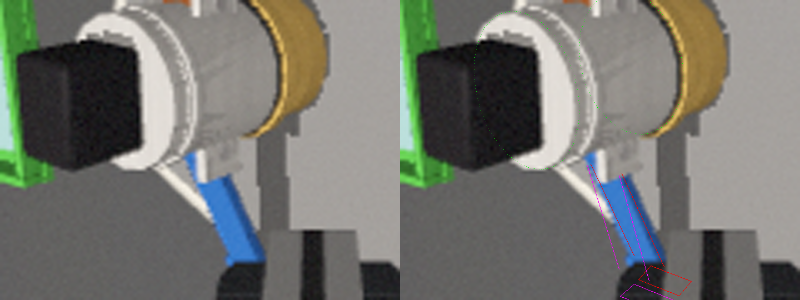

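Call:
servo_tool(
  commands=[
    [-0.02,0,0,0,0,0],
    [-0.04,0,0,0,0,0],
    [-0.05,0,0,0,0,0],
    [-0.05,0,0,0,0,0],
  ],
)

```text
clock: 36.1
position: [0.5251, -0.3377, 0.2436]
orientation: [[1.0, 0.02, -0.009], [0.021, -0.768, 0.64], [0.006, -0.64, -0.768]]
ft_force: [-0.2, -0.4, 0.5]
grip_width: 0.0
```

```bash
python3 ov3.py pics/w36.png
```

```text
(no output)
```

View pics/ov3big.png

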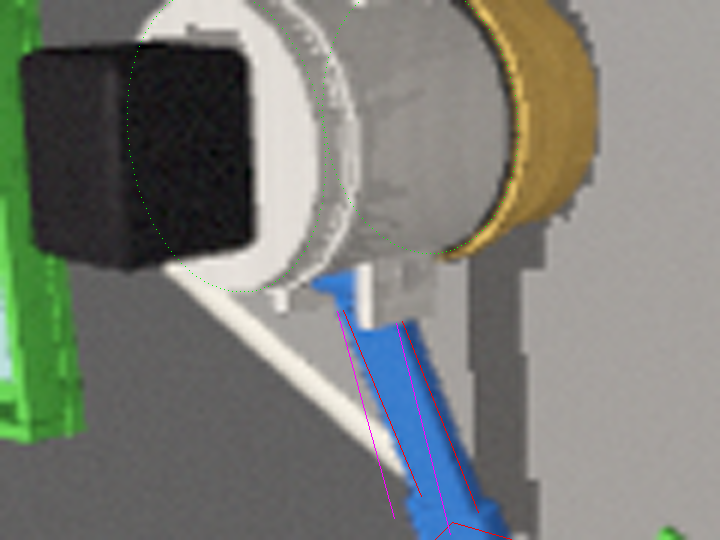

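Both arms fit the 1.45 rad outline, the coupling is squarely on the flange, and the robot is clear of everything. Handing in.

```bash
python3 -c "
from station import robot
print(robot.read_state()['dq'].round(2)); print(robot.sign_off())"
```

```text
[-0.67  0.9  -0.34 -1.02 -0.27  0.05 -0.09]
the job is handed in; nothing more can be done
None
```

I closed the tank and handed the job in at about 36 s of the 70 s allowed; `sign_off` gives no verdict, so the result below is from my own checks.

- **Seating:** I took the coupling from the tray and pushed it onto the adaptor until its height stopped changing, at about 20 N. I released it with both arms still raised.
- **Cam arms:** I swung the orange arm down first, then the blue, with the fingers shut. I pressed orange twice more, once before blue and once after, and then moved clear.
- **Last checks:** In a side-on wrist picture both arms line up with the outline drawn for 1.45 rad. The cup sits squarely on the flange with only a thin gasket line showing. The robot was touching nothing, and I saw no bystander move.

**Checks that failed or disagreed:**
- After the first orange press, the scene camera suggested about 1.33 rad, so the stop was not reached. After the later presses it still read about 0.05 rad short for orange. The wrist and top views said fully down, and I put the difference down to calibration.
- I never clearly felt the 8–15 N drag from the rubber lip. That left the height stop, the steep rise in force and the pictures as evidence that the coupling was home.
- The last press on the blue arm reached about 21 N. That is above the suggested 10 N but under the 30 N limit.

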